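# Fetch a cell from under a loaded lid

## Robot

A 6-joint arm with a two-finger parallel gripper is mounted at the origin on a cart in front of the work surface, level with it; the furniture and walls round the work are solid. World frame = base frame: x ahead of the robot, y to its left, z up, the work surface at z = 0. Lengths are in m, angles in rad, forces in N, time in s.
With the tool pointing down it reaches from about 0.375 to 0.9 m from the base axis. Payload 3.1 kg.
Tool frame: the origin (TCP) lies midway between the tips of the shut fingers; the grasp point (between the pads) lies 19 mm behind it (manip.grasp_offset is the distance from the TCP to the grasp point, in m); z points along the fingers, y is the line along which they close (so a half turn about z gives the same grasp; the last joint's range is limited). The gripper opens to 85 mm and grips with 20 to 120 N. Pads are 22 mm wide; open, the fingers measure 114 mm over their backs; the gripper's body (76 mm by 85 mm) begins 54 mm behind the grasp point. The pads swing forward as they close: fully open they stand 13 mm farther back than shut.
Start: joints at [1.056, 0.527, 1.433, -0, 1.181, -0.178], TCP at [0.206, 0.59, 0.231] pointing down, gripper open.
Joint ranges: [-3.08, 3.08], [-0.75, 2.2], [0.22, 2.44], [-1.43, 4.57], [0, 2.65], [-2.85, 2.85]. Speed limits (rad/s): [2.79, 2.79, 3.14, 3.14, 3.14, 3.14].

## Interface

Orientations are given as a unit quaternion [x, y, z, w].
In Python, from station import sensors, cams, order, manip gives the robot as it stands.
- The arm moves only by the tool move_arm, never from a script. Its argument "targets" is a list of rows, each an object of numbers: "dx", "dy", "dz": the shift along the world's x, y, z normalised to -1 to 1, where 1 is 25 mm; "rx", "ry", "rz": the turn, a rotation vector about the world's x, y, z normalised to -1 to 1, where 1 is 30 degrees. A call has exactly 10 rows; each row shifts and turns the commanded pose from where the row before left it; what a row does not reach is not made up. A row lasts 1/8 s, in which the tool goes at most 62.5 mm and 10.7 degrees, less where a joint would pass 70% of its speed; a pose out of reach is approached as far as the arm can. A call with a number of a shift or a turn outside -1 to 1 is refused whole. A call with a gripper value outside its range is refused whole. "claw" is the opening in per cent of the stroke, from 0 (shut) to 100 (fully open), set as the call begins (left out, the last holds). The fingers move at their own pace and stop on an object; "newtons" is the grip in N (left out, the last holds). Time passes only in rows, so rows that do not move let the fingers close, or fill a call up. It gives the time, the measured TCP pose, the force, the opening and the grip force at its end, in the units of the state.
- sensors.sense(): the state, without advancing time (a new reading comes with each control period).
- cams.snapshot(name): name is "scene" or "side" or "wrist"; returns the picture (400x640x3 uint8, red, green, blue); there is no depth.
- cams.camera_model(name): a dict with "fx", "fy", "cx", "cy" (pixels), "extrinsics" (4x4, takes a point from world to camera coordinates). Camera axes: x right, y down, z forward; pixel columns grow to the right and rows downward; lengths in m; the calibration is good to about 2 mm. A picture is of the moment at which its call begins: read the wrist's pose just before it. camera_model takes no time and is no camera call; for the wrist camera it gives the pose at the moment of the call.
- order.sign_off(): hands the job in; it is judged then, once.
The state is a dict: "t": time; "q": joint angles; "qd": joint speeds; "tau": joint torques, N m; "tcp_pos": TCP position; "tool_rot": TCP orientation; "force": force on the tool from outside, world axes, zero at the start; "ft_torque": the same for the moment, N m; "finger_gap": opening from 0.0 (shut) to 1.0 (fully open); "gripper_force": force on a finger pad.
Only numpy, scipy, OpenCV 4.12 (cv2) and the standard library are available. Lean on these libraries where they do the work, as an engineer would, in place of code of your own. Each camera call takes 0.05 s, during which the arm holds its last target. There are 200 camera calls.

## Task

A tape measure and a small white carton stand on the lid of the grey cell store. Set them both on the blue mat, open the lid, take out the blue cell and stand it in the bay of the black charger; then shut the lid and put the tape measure and the carton back upright on the lid, each where it stood before. Leave the green cell and the solder reel where they are.

Things in the scene. Friction and masses are not known exactly. Their poses are not given: they have to be found in the camera images.
- cell_store: Fixed grey case, 150 mm (x) x 230 (y) x 80 high, 4 mm walls. Origin: centre of its underside on the bench, z up, -x front (robot side). Lid hinge line: rear top edge, x=+75, z=80, along y. In the front half a pale insert (top at z=29) has 3 wells, 23 mm diameter, at x=-34, y=-68, 0, +68; cells stand in them on the floor at z=5. A divider along y at x=+4, top z=50; empty behind it.
- store_lid (a joint): Lid hinge, rad: 0 shut, grows as the front edge rises, 1.57 upright, stop at 1.75. Stiff: the lid stays at any angle; 1 to 2 N at the tab moves it. Lid 150 x 230 x 6 mm, dark rim, clear pane; shut, its flat top is 86 mm above the bench. Two black non-slip pads, 52 (x) x 76 (y) mm, flush on its rear half, centres at x=+35, y=-56 and +56 mm of the cell store.
- lift_tab (a point): Centre of the orange lift tab; moves with the lid. The tab juts 38 mm out from the middle of the lid's front edge; 24 mm wide (along the hinge line), 8 mm thick, free space below. Shut, this point is at x=-97, y=0, z=82 mm of the cell store; it turns round the hinge line at 172 mm radius, lid angle 0 meaning level with it (2 mm above).
- tape_measure: Yellow tape measure with a black face, standing on edge: 34 mm thick along its x, 70 mm along its y, 60 mm high; 0.19 kg. Origin: centre of its underside; z up. Starts on one of the two pads of the lid.
- white_carton: Small white carton with a brown tape strip over its top: 40 mm along its x (from -19 to +21 mm), 52 mm along its y, 72 mm high; 0.09 kg. Origin: in its underside; z up. Starts on the other pad.
- blue_cell: Blue cylindrical cell with a white band, 18.4 mm diameter, 65 mm long, standing upright in one of the two outer wells; origin: centre of its lower end, z up along it. The one to fetch.
- green_cell: Green cylindrical cell of the same size in the other outer well; origin likewise. It stays there.
- charger: Fixed black cell charger. Front part 74 mm (x) x 78 (y), 34 high, with one upright round bay, 24.5 mm diameter, 26 deep, orange ring, centred on the origin; bay floor 8 mm above the bench. Behind it (x=+37 to +70) a 42 mm high part with a small display. Origin: under the bay, on the bench; z up.
- blue_mat: Flat blue mat, fixed, 130 mm along its x, 200 mm along its y, 3 mm thick: the side area. Origin: centre of its underside on the bench. On the other side of the store from the charger.
- solder_reel: Reel of bright solder wire with black flanges standing on its flange on the bench, to the left of the store and behind it, 55 mm across, 46 mm high, a wire end sticking out; origin: underside. Bystander, stays there.
Not all that is in view belongs to the job. What is shaped like the tape_measure but purple is not meant.

How it is judged:
By the outcome, as a careful person would: the job done as asked, in the order asked, and still so for the second after the job is handed in, with the robot touching nothing.
It also fails if it takes over 144 s, if anything falls off the work surface, if the arm or the gripper's body presses on something with over 40 N, if the wrist force passes 120 N, or if a joint passes its speed limit or range.

## Working session

There is one attempt and no reset: what is moved stays moved. The work goes in short steps, Python scripts to look and compute and a tool call to move; the robot and the scene stay as the last step left them, time stands still between calls to the robot, and variables do not carry over. Pictures are saved under pics/ and viewed, at most 15 in all, crops included, and the job is handed in when it is done.

Besides the shell and the picture viewer there is one more tool, called after "Emit:" as name([rows], argument=value, ...), one row to a line, values as JSON. move_arm: Moves the arm, as the interface text tells. Scaled input: -1 to 1 covers 25 mm each way for a shift and 30 degrees each way for a turn. Its arguments: {"type":"object","properties":{"targets":{"type":"array"},"claw":{"type":"number"},"newtons":{"type":"number"}},"required":["targets"]}

```bash
mkdir -p pics; ls; python3 - <<'E'
from station import sensors,cams,manip
import cv2,numpy as np
s=sensors.sense();print(s);print(manip.grasp_offset)
for n in("scene","side","wrist"):
    m=cams.camera_model(n);print(n,m)
    cv2.imwrite(f"pics/{n}0.png",cv2.cvtColor(cams.snapshot(n),cv2.COLOR_RGB2BGR))
a=cv2.imread("pics/scene0.png");b=cv2.imread("pics/side0.png")
cv2.imwrite("pics/both0.png",cv2.resize(np.vstack([a,b]),None,fx=.75,fy=.75))
E
```

```text
pics
{'t': 0.0, 'q': array([ 1.05650026e+00,  5.28472807e-01,  1.43390687e+00, -7.96784680e-07,
        1.18136829e+00, -1.78495138e-01]), 'qd': array([-2.66313344e-04,  6.00505361e-04,  9.06627976e-05, -1.88304977e-04,
        9.23370583e-05,  5.72351543e-04]), 'tau': array([ 8.05381715e-04, -4.42335856e+01, -1.78033519e+01, -1.70950620e-04,
        8.22378730e-03,  1.32941022e-05]), 'tcp_pos': array([0.20556817, 0.58947443, 0.23032807]), 'tool_rot': array([ 1.67112460e-01,  9.85937252e-01, -1.01377084e-03, -3.65528084e-04]), 'force': array([ 0.27396588, -0.30092899,  0.34414813]), 'ft_torque': array([ 0.01741803, -0.06982622, -0.01035009]), 'gripper_force': 0.0, 'finger_gap': 0.999056884933786}
0.0187
scene {'fx': 446.2023472184429, 'fy': 446.2023472184429, 'cx': 315.0967817446796, 'cy': 196.24578068240234, 'extrinsics': array([[ 0.84046146, -0.54183664,  0.00613097, -0.51544185],
       [-0.2903674 , -0.45989407, -0.83915685,  0.2327027 ],
       [ 0.45750553,  0.70349875, -0.54385494,  0.95137595],
       [ 0.        ,  0.        ,  0.        ,  1.        ]])}
side {'fx': 489.7916272089368, 'fy': 489.7916272089368, 'cx': 315.0283755964289, 'cy': 193.51419534093353, 'extrinsics': array([[ 0.99053035, -0.13650786,  0.01467099, -0.59038868],
       [-0.04556732, -0.42767185, -0.90278481,  0.11063874],
       [ 0.12951159,  0.89356723, -0.42984224,  1.39933815],
       [ 0.        ,  0.        ,  0.        ,  1.        ]])}
wrist {'fx': 301.19686046820937, 'fy': 301.19686046820937, 'cx': 323.4011806030227, 'cy': 199.2655104156064, 'extrinsics': array([[ 3.29533480e-01,  9.44143400e-01, -9.61759592e-04,
        -6.23504049e-01],
       [ 9.07802612e-01, -3.16569259e-01,  2.75096933e-01,
        -3.64800343e-02],
       [ 2.59426490e-01, -9.15267375e-02, -9.61416014e-01,
         3.77754062e-01],
       [ 0.00000000e+00,  0.00000000e+00,  0.00000000e+00,
         1.00000000e+00]])}
```

View pics/scene0.png

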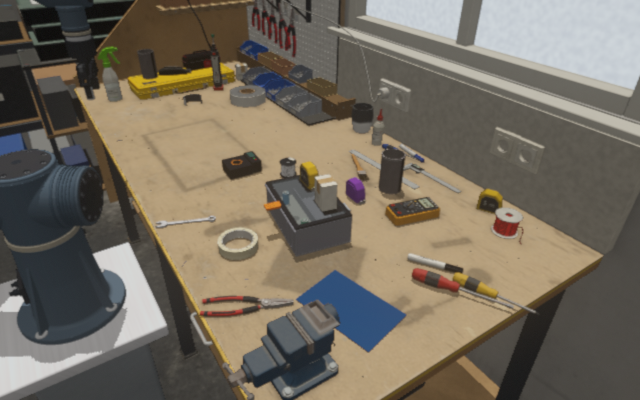

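View pics/side0.png

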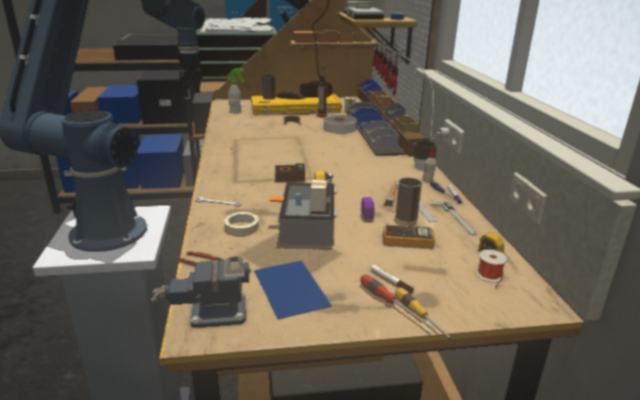

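The scene view shows the store around (308,215), the yellow tape measure at (310,175), the carton at (326,192), the mat at (350,308), the charger at (241,165), the reel at (288,168), and the vise beside the mat. The side view agrees. I'll take coarse positions and then use the wrist camera.

```bash
cat > h.py <<'E'
import numpy as np,cv2
from station import sensors,cams
def ray(m,p):
    E=m["extrinsics"];R,t=E[:3,:3],E[:3,3]
    d=R.T@np.array([(p[0]-m["cx"])/m["fx"],(p[1]-m["cy"])/m["fy"],1.]);return -R.T@t,d/np.linalg.norm(d)
def onz(m,p,z):
    o,d=ray(m,p);return (o+d*(z-o[2])/d[2])[:2]
def two(m1,p1,m2,p2):
    o1,d1=ray(m1,p1);o2,d2=ray(m2,p2)
    s=np.linalg.lstsq(np.c_[d1,-d2],o2-o1,rcond=None)[0];a,b=o1+d1*s[0],o2+d2*s[1]
    return (a+b)/2,np.linalg.norm(a-b)
def proj(m,P):
    c=m["extrinsics"]@np.r_[P,1];return np.array([m["fx"]*c[0]/c[2]+m["cx"],m["fy"]*c[1]/c[2]+m["cy"]])
def snap(n,f):
    m=cams.camera_model(n);im=cv2.cvtColor(cams.snapshot(n),cv2.COLOR_RGB2BGR);cv2.imwrite(f"pics/{f}.png",im);return m,im
def blob(im,lo,hi,roi=None):
    h=cv2.inRange(cv2.cvtColor(im,cv2.COLOR_BGR2HSV),np.array(lo),np.array(hi))
    if roi:
        k=np.zeros_like(h);x0,y0,x1,y1=roi;k[y0:y1,x0:x1]=1;h*=k
    c=cv2.findContours(h,cv2.RETR_EXTERNAL,cv2.CHAIN_APPROX_NONE)[0]
    return sorted(c,key=cv2.contourArea)[::-1]
E
python3 - <<'E'
from h import *
np.set_printoptions(precision=4,suppress=True)
for n in("scene","side"):
    m=cams.camera_model(n);im=cv2.imread(f"pics/{n}0.png")
    c=blob(im,(100,130,50),(120,255,255),(230,250,420,360))[0]
    c=cv2.approxPolyDP(c,6,True)[:,0];P=np.array([onz(m,p,.003) for p in c]);print(n,c.tolist(),P)
    for c in blob(im,(5,180,120),(16,255,255),(255,180,300,215))[:1]: print("tab",c[:,0].mean(0),onz(m,c[:,0].mean(0),.082))
m=cams.camera_model("scene")
for nm,p,z in(("charger",(241,165),.04),("reel",(288,160),.046),("tape",(310,166),.146),("carton",(325,180),.158)):print(nm,onz(m,p,z))
w=cams.camera_model("wrist");E=w["extrinsics"];print("cam centre",-E[:3,:3].T@E[:3,3],"axis",E[2,:3])
im=cv2.imread("pics/scene0.png")[130:260,200:360];cv2.imwrite("pics/c1.png",cv2.resize(im,None,fx=4.5,fy=4.5,interpolation=cv2.INTER_CUBIC))
E
```

```text
scene [[298, 298], [331, 302], [337, 328], [367, 350], [404, 315], [335, 271]] [[ 0.4136 -0.2412]
 [ 0.4674 -0.2894]
 [ 0.4376 -0.3541]
 [ 0.4554 -0.4287]
 [ 0.5752 -0.4012]
 [ 0.5306 -0.214 ]]
tab [272.7143 205.1714] [0.4855 0.0007]
side [[284, 276]] [[ 0.4803 -0.2765]]
tab [276.5    198.6667] [ 0.4815 -0.0008]
charger [0.5358 0.3064]
reel [0.6706 0.2472]
tape [0.6126 0.0253]
carton [ 0.5946 -0.0717]
cam centre [0.1406 0.6118 0.3727] axis [ 0.2596 -0.0913 -0.9614]
```

View pics/c1.png

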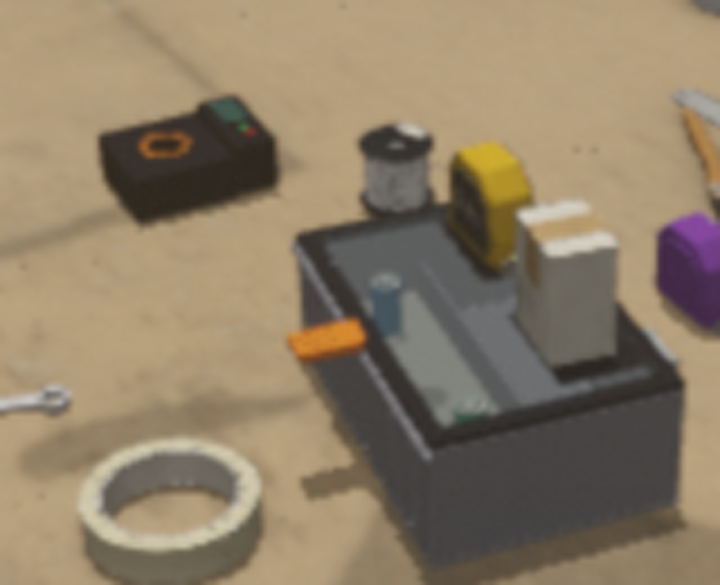

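The crop shows the blue cell in the left (+y) well, the green cell in the right well near crop (475,410), the tape on the +y pad and the carton on the −y pad. I'll move the wrist camera over the store.

Emit:
move_arm([
  {"dx":0.5,"dy":-1,"dz":0.3,"rz":0.03},
  {"dx":0.5,"dy":-1,"dz":0.3,"rz":0.03},
  {"dx":0.5,"dy":-1,"dz":0.3,"rz":0.03},
  {"dx":0.5,"dy":-1,"dz":0.3,"rz":0.03},
  {"dx":0.5,"dy":-1,"dz":0.3,"rz":0.03},
  {"dx":0.5,"dy":-1,"dz":0.3,"rz":0.03},
  {"dx":0.5,"dy":-1,"dz":0.3,"rz":0.03},
  {"dx":0.5,"dy":-1,"dz":0.3,"rz":0.03},
  {"dx":0.5,"dy":-1,"dz":0.3,"rz":0.03},
  {"dx":0.5,"dy":-1,"dz":0.3,"rz":0.03},
])

```text
schema error: expected keys dx, dy, dz, rx, ry, rz
```

Emit:
move_arm([
  {"dx":0.5,"dy":-1,"dz":0.2,"rz":0.03},
  {"dx":0.5,"dy":-1,"dz":0.2,"rz":0.03},
  {"dx":0.5,"dy":-1,"dz":0.2,"rz":0.03},
  {"dx":0.5,"dy":-1,"dz":0.2,"rz":0.03},
  {"dx":0.5,"dy":-1,"dz":0.2,"rz":0.03},
  {"dx":0.5,"dy":-1,"dz":0.2,"rz":0.03},
  {"dx":0.5,"dy":-1,"dz":0.2,"rz":0.03},
  {"dx":0.5,"dy":-1,"dz":0.2,"rz":0.03},
  {"dx":0.5,"dy":-1,"dz":0.2,"rz":0.03},
  {"dx":0.5,"dy":-1,"dz":0.2,"rz":0.03},
])

```text
schema error: expected keys dx, dy, dz, rx, ry, rz
```

Emit:
move_arm([
  {"dx":0.5,"dy":-1,"rz":0.04},
  {"dx":0.5,"dy":-1},
  {"dx":0.5,"dy":-1},
  {"dx":0.2,"dy":-0.6},
  {},
  {},
  {},
  {},
  {},
  {},
])

```text
schema error: expected keys dx, dy, dz, rx, ry, rz
```

```bash
python3 - <<'E'
from h import *
print(sensors.sense()["tcp_pos"],sensors.sense()["tool_rot"])
m,im=snap("wrist","w1")
E
```

```text
[0.20565516 0.58963313 0.23056438] [ 1.67095924e-01  9.85940310e-01 -7.63876593e-04 -2.71190835e-04]
```

View pics/w1.png

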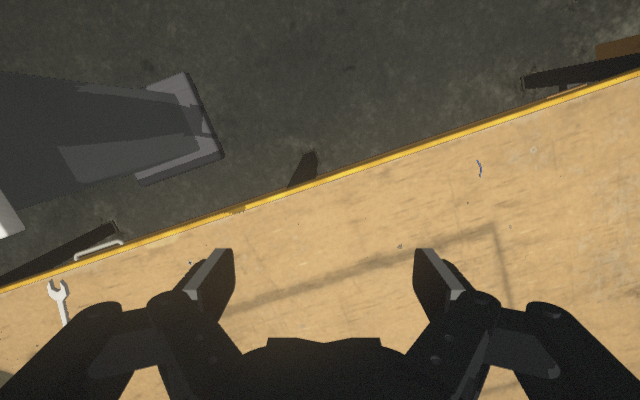

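The wrist camera looks back toward the robot: image down is +x and right is +y, with the fingers covering rows above 250. So the tool has to go further out over the store, and every row must carry all six keys.

Emit:
move_arm([
  {"dx":0.6,"dy":-1,"dz":0.4,"rx":0,"ry":0,"rz":0.03},
  {"dx":0.8,"dy":-1,"dz":0.4,"rx":0,"ry":0,"rz":0.03},
  {"dx":0.8,"dy":-1,"dz":0.4,"rx":0,"ry":0,"rz":0.03},
  {"dx":0.8,"dy":-1,"dz":0.4,"rx":0,"ry":0,"rz":0.03},
  {"dx":0.8,"dy":-1,"dz":0.4,"rx":0,"ry":0,"rz":0.03},
  {"dx":0.8,"dy":-1,"dz":0.4,"rx":0,"ry":0,"rz":0.03},
  {"dx":0.8,"dy":-1,"dz":0.4,"rx":0,"ry":0,"rz":0.03},
  {"dx":0.8,"dy":-1,"dz":0.4,"rx":0,"ry":0,"rz":0.03},
  {"dx":0.8,"dy":-1,"dz":0.4,"rx":0,"ry":0,"rz":0.03},
  {"dx":0.8,"dy":-1,"dz":0.4,"rx":0,"ry":0,"rz":0.03},
])

```text
t: 1.45
tcp_pos: [0.4013, 0.3391, 0.3315]
tool_rot: [0.089, 0.996, -0.0, -0.0]
force: [-0.4, -0.1, -0.1]
finger_gap: 1.001
gripper_force: 0.0
```

Emit:
move_arm([
  {"dx":0.8,"dy":-1,"dz":0.3,"rx":0,"ry":0,"rz":0.03},
  {"dx":0.8,"dy":-1,"dz":0.3,"rx":0,"ry":0,"rz":0.03},
  {"dx":0.8,"dy":-1,"dz":0.3,"rx":0,"ry":0,"rz":0.03},
  {"dx":0.8,"dy":-1,"dz":0.3,"rx":0,"ry":0,"rz":0.03},
  {"dx":0.8,"dy":-1,"dz":0.3,"rx":0,"ry":0,"rz":0.03},
  {"dx":0.8,"dy":-1,"dz":0.3,"rx":0,"ry":0,"rz":0.03},
  {"dx":0.8,"dy":-1,"dz":0.3,"rx":0,"ry":0,"rz":0.03},
  {"dx":0.8,"dy":-1,"dz":0.3,"rx":0,"ry":0,"rz":0.03},
  {"dx":0.8,"dy":-1,"dz":0.3,"rx":0,"ry":0,"rz":0.03},
  {"dx":0.8,"dy":-1,"dz":0.3,"rx":0,"ry":0,"rz":0.03},
])

```text
t: 2.7
tcp_pos: [0.6013, 0.0892, 0.4062]
tool_rot: [0.011, 1.0, 0.0, -0.0]
force: [0.8, 0.8, -0.3]
finger_gap: 0.999
gripper_force: 0.0
```

Emit:
move_arm([
  {"dx":0.8,"dy":-1,"dz":0,"rx":0,"ry":0,"rz":0.04},
  {"dx":0.8,"dy":-1,"dz":0,"rx":0,"ry":0,"rz":0},
  {"dx":0.8,"dy":-1,"dz":0,"rx":0,"ry":0,"rz":0},
  {"dx":0.2,"dy":-0.6,"dz":0,"rx":0,"ry":0,"rz":0},
  {"dx":0,"dy":0,"dz":0,"rx":0,"ry":0,"rz":0},
  {"dx":0,"dy":0,"dz":0,"rx":0,"ry":0,"rz":0},
  {"dx":0,"dy":0,"dz":0,"rx":0,"ry":0,"rz":0},
  {"dx":0,"dy":0,"dz":0,"rx":0,"ry":0,"rz":0},
  {"dx":0,"dy":0,"dz":0,"rx":0,"ry":0,"rz":0},
  {"dx":0,"dy":0,"dz":0,"rx":0,"ry":0,"rz":0},
])

```text
t: 3.95
tcp_pos: [0.6659, 0.0003, 0.4064]
tool_rot: [0.0, 1.0, -0.0, 0.0]
force: [0.6, -0.5, -0.7]
finger_gap: 0.999
gripper_force: 0.0
```

```bash
python3 - <<'E'
from h import *
print(sensors.sense()["tcp_pos"],sensors.sense()["tool_rot"])
m,im=snap("wrist","w2")
import pickle;pickle.dump(m,open("w2.pkl","wb"))
E
```

```text
[6.65850232e-01 2.69366632e-04 4.06359092e-01] [ 2.31790248e-04  9.99999973e-01 -4.56429442e-06  3.35527339e-06]
```

View pics/w2.png

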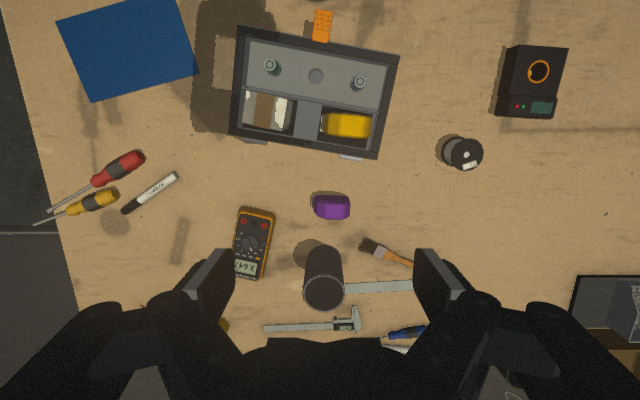

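The wrist view shows the store lid with corners near (237,25), (399,57), (379,159) and (230,135), the tab at (321,26), the carton at (265,109), the tape at (347,125), the charger ring at (538,71), the reel at (465,153) and the mat at (127,48). Next I'll measure these.

```bash
python3 - <<'E'
from h import *
import pickle
np.set_printoptions(precision=4,suppress=True)
m=pickle.load(open("w2.pkl","rb"));im=cv2.imread("pics/w2.png")
vis=im.copy()
def rect(name,c,z):
    c=cv2.convexHull(c)[:,0]
    P=np.array([onz(m,p,z) for p in c])
    r=cv2.minAreaRect((P*1000).astype(np.float32));print(name,"c",np.array(r[0]),"size",np.array(r[1]),"ang",round(r[2],1))
    for p in cv2.boxPoints(r): cv2.circle(vis,tuple(int(v) for v in proj(m,np.r_[p/1000,z])),2,(0,0,255),-1)
rect("mat",blob(im,(100,130,50),(120,255,255),(40,0,220,110))[0],.003)
rect("tape",blob(im,(20,150,80),(33,255,255),(300,90,380,150))[0],.146)
rect("carton",blob(im,(0,0,140),(180,60,255),(236,80,300,140))[0],.158)
# carton incl. tape strip
k=np.vstack([c for c in blob(im,(0,0,140),(180,60,255),(236,80,300,140)) if cv2.contourArea(c)>30]);rect("carton2",k,.158)
tab=blob(im,(5,180,120),(16,255,255),(300,0,345,50))[0];rect("tab",tab,.086)
ring=blob(im,(5,150,120),(20,255,255),(515,50,565,95))[0];rect("ring",ring,.034)
rect("reel",blob(im,(0,0,0),(180,255,60),(435,130,490,175))[0],.046)
rect("charger",blob(im,(0,0,0),(180,255,70),(480,35,580,125))[0],.038)
g=cv2.cvtColor(im,cv2.COLOR_BGR2GRAY)
# lid edges: hand corners refined
pts=np.array([[237,25],[399,57],[379,159],[230,135]],np.float32).reshape(-1,1,2)
q=cv2.cornerSubPix(g,pts.copy(),(4,4),(-1,-1),(3,50,.01))[:,0];P=np.array([onz(m,p,.086) for p in q]);print(q,P,P.mean(0))
for a,b in((0,1),(3,2),(1,2),(0,3)):d=P[b]-P[a];print(np.linalg.norm(d),np.degrees(np.arctan2(d[1],d[0])))
for p in q: cv2.circle(vis,tuple(int(v) for v in p),2,(0,255,0),-1)
for nm,p in(("blue",(360,82)),("green",(270,65))):print(nm,onz(m,p,.07))
cv2.imwrite("pics/v2.png",cv2.resize(vis[0:180,30:600],None,fx=1.4,fy=1.4)); cv2.imwrite("pics/v3.png",cv2.resize(vis[0:170,215:415],None,fx=4,fy=3.5,interpolation=cv2.INTER_CUBIC)[:600])
E
```

```text
mat c [ 493.267  -321.3463] size [127.758  198.0066] ang 13.9
tape c [612.6721  30.2954] size [61.4981 29.8129] ang 85.0
carton c [596.017  -55.6098] size [13.8937 34.9187] ang 78.2
carton2 c [596.017  -55.6098] size [13.8937 34.9187] ang 78.2
tab c [481.9961  -2.8059] size [23.3284 39.0631] ang 79.9
ring c [533.5049 339.8682] size [33.2352 31.2244] ang 10.6
reel c [661.55  228.885] size [68.86   50.8381] ang 79.1
charger c [550.4571 328.3041] size [ 98.5392 106.8026] ang 86.5
[[236.5688  24.3903]
 [400.0727  55.6964]
 [376.4821 159.8076]
 [228.3374 134.8318]] [[ 0.4803 -0.1192]
 [ 0.5196  0.1074]
 [ 0.6664  0.0813]
 [ 0.6285 -0.1434]] [ 0.5737 -0.0185]
0.2300255038067214 80.16376646913119
0.2279351512345997 80.44933519317203
0.14902650662468586 -10.087161897338122
0.15016803704179466 -9.286602598802014
blue [0.5527 0.0541]
green [ 0.5294 -0.0786]
```

View pics/v3.png

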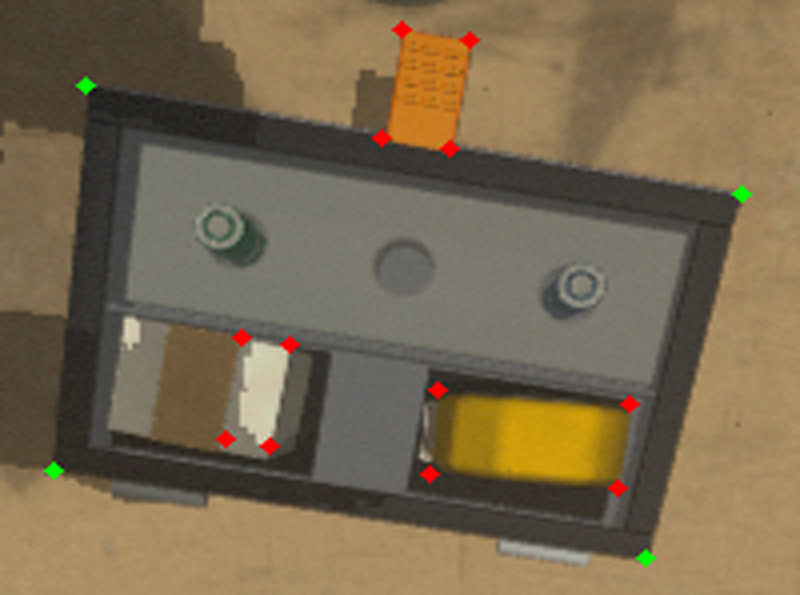

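The store centre is about (0.574, −0.0185) at yaw −9.8°, and the tab position agrees with that. The overlay corners sit on the lid edges, and the carton top corners in the crop are near (120,318), (292,345), (275,455) and (105,430). I still need the carton and tape details, the vise and the joint angles.

```bash
python3 - <<'E'
from h import *
import pickle
np.set_printoptions(precision=4,suppress=True)
m=pickle.load(open("w2.pkl","rb"));im=cv2.imread("pics/w2.png")
print(sensors.sense()["q"])
q=np.array([[120,318],[292,345],[275,455],[105,430]])/[4,3.5]+[215,0]
P=np.array([onz(m,p,.158) for p in q]);print("carton",P,P.mean(0))
for a,b in((0,1),(3,2),(1,2),(0,3)):d=P[b]-P[a];print(np.linalg.norm(d),np.degrees(np.arctan2(d[1],d[0])))
a,b=cams.camera_model("scene"),cams.camera_model("side")
print("vise jaw",two(a,(320,308),b,(238,263)))
# tape top edges from yellow mask: front/back rows over central columns
h=cv2.inRange(cv2.cvtColor(im,cv2.COLOR_BGR2HSV),(20,150,80),(33,255,255))
for c in (335,342,349,356,363):
    r=np.where(h[95:150,c])[0]+95;print(c,onz(m,(c,r.min()),.146),onz(m,(c,r.max()+1),.146))
s=cv2.imread("pics/scene0.png");c=blob(s,(20,150,80),(33,255,255),(290,155,330,195))[0]
ring=blob(s,(5,120,90),(20,255,255),(225,155,250,172));print("ring scene",[ (onz(a,np.array(cv2.boundingRect(k)[:2])+np.array(cv2.boundingRect(k)[2:])/2-.5,.034),cv2.contourArea(k)) for k in ring[:2]])
cv2.imwrite("pics/v4.png",cv2.resize(s[240:395,220:420],None,fx=4,fy=3.8,interpolation=cv2.INTER_CUBIC))
E
```

```text
[-0.1672  0.4592  1.0714  0.      1.611  -1.7375]
carton [[ 0.5709 -0.0963]
 [ 0.5799 -0.044 ]
 [ 0.6176 -0.0506]
 [ 0.6088 -0.1037]] [ 0.5943 -0.0736]
0.05302661394922319 80.25711110077542
0.05381976295358128 80.5997009352644
0.03832182717385919 -9.944292032120371
0.038654508668977204 -11.116911739124511
vise jaw (array([ 0.375 , -0.3836,  0.1212]), np.float64(0.0027954404789895674))
335 [0.597  0.0145] [0.626  0.0148]
342 [0.5982 0.0235] [0.6273 0.024 ]
349 [0.5982 0.0325] [0.6286 0.0332]
356 [0.5995 0.0415] [0.6286 0.0424]
363 [0.5995 0.0505] [0.6299 0.0516]
ring scene [(array([0.5376, 0.3452]), 44.5)]
```

View pics/v4.png

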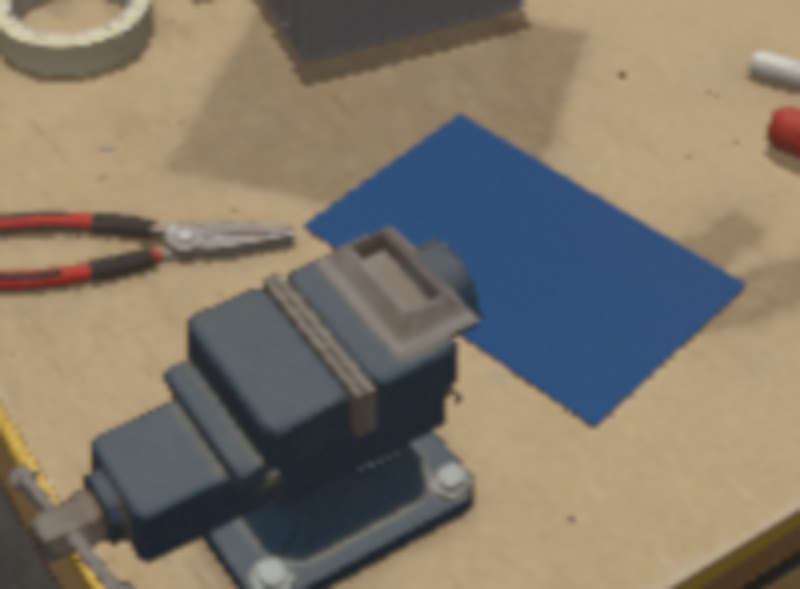

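The vise's rear jaw edge is near (0.39, −0.38) and 0.12 high, on the robot side of the mat, so I'll place things on the mat's +x half. First the tape measure: turn the tool −95° so the fingers close along the tape's x, and descend.

Emit:
move_arm([
  {"dx":-0.21,"dy":0.13,"dz":-0.6,"rx":0,"ry":0,"rz":-0.317},
  {"dx":-0.21,"dy":0.13,"dz":-0.6,"rx":0,"ry":0,"rz":-0.317},
  {"dx":-0.21,"dy":0.13,"dz":-0.6,"rx":0,"ry":0,"rz":-0.317},
  {"dx":-0.21,"dy":0.13,"dz":-0.6,"rx":0,"ry":0,"rz":-0.317},
  {"dx":-0.21,"dy":0.13,"dz":-0.6,"rx":0,"ry":0,"rz":-0.317},
  {"dx":-0.21,"dy":0.13,"dz":-0.6,"rx":0,"ry":0,"rz":-0.317},
  {"dx":-0.21,"dy":0.13,"dz":-0.6,"rx":0,"ry":0,"rz":-0.317},
  {"dx":-0.21,"dy":0.13,"dz":-0.6,"rx":0,"ry":0,"rz":-0.317},
  {"dx":-0.21,"dy":0.13,"dz":-0.6,"rx":0,"ry":0,"rz":-0.317},
  {"dx":-0.21,"dy":0.13,"dz":-0.6,"rx":0,"ry":0,"rz":-0.317},
])

```text
t: 5.25
tcp_pos: [0.6134, 0.0326, 0.2559]
tool_rot: [0.74, 0.673, 0.0, 0.0]
force: [-0.0, 0.1, 0.4]
finger_gap: 1.0
gripper_force: 0.0
```

Emit:
move_arm([
  {"dx":0,"dy":0,"dz":-0.75,"rx":0,"ry":0,"rz":0},
  {"dx":0,"dy":0,"dz":-0.75,"rx":0,"ry":0,"rz":0},
  {"dx":0,"dy":0,"dz":-0.75,"rx":0,"ry":0,"rz":0},
  {"dx":0,"dy":0,"dz":-0.75,"rx":0,"ry":0,"rz":0},
  {"dx":0,"dy":0,"dz":-0.75,"rx":0,"ry":0,"rz":0},
  {"dx":0,"dy":0,"dz":-0.75,"rx":0,"ry":0,"rz":0},
  {"dx":0,"dy":0,"dz":-0.75,"rx":0,"ry":0,"rz":0},
  {"dx":0,"dy":0,"dz":-0.75,"rx":0,"ry":0,"rz":0},
  {"dx":0,"dy":0,"dz":0,"rx":0,"ry":0,"rz":0},
  {"dx":0,"dy":0,"dz":0,"rx":0,"ry":0,"rz":0},
])

```text
t: 6.5
tcp_pos: [0.614, 0.0325, 0.1069]
tool_rot: [0.738, 0.675, 0.0, 0.0]
force: [0.5, 0.3, 0.1]
finger_gap: 0.999
gripper_force: 0.0
```

```bash
python3 - <<'E'
from h import *
s=sensors.sense();print(s["tcp_pos"],s["tool_rot"],s["q"])
m,im=snap("scene","s3");n,b=snap("wrist","w3")
cv2.imwrite("pics/v5.png",np.hstack([cv2.resize(im[100:260,210:370],(400,400),interpolation=2),cv2.resize(b[:, :],(400,400))]))
E
```

```text
[0.61404681 0.032468   0.10693254] [7.38130090e-01 6.74658132e-01 4.05554948e-04 4.60121809e-04] [-1.28697149e-01  6.71467073e-01  1.56193394e+00  3.24700291e-05
  9.06965225e-01 -3.89240550e-02]
```

View pics/v5.png

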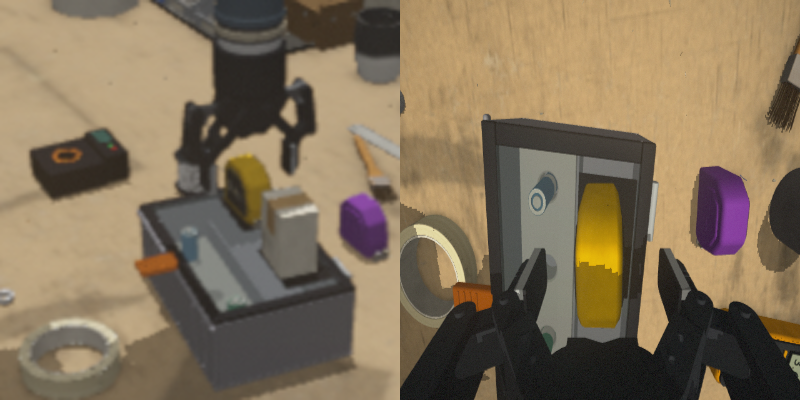

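The wrist half shows the tape at about (600,255), centred between the fingertips at 540 and 665. I'll grip and lift it.

Emit:
move_arm([
  {"dx":0,"dy":0,"dz":0,"rx":0,"ry":0,"rz":0},
  {"dx":0,"dy":0,"dz":0,"rx":0,"ry":0,"rz":0},
  {"dx":0,"dy":0,"dz":0,"rx":0,"ry":0,"rz":0},
  {"dx":0,"dy":0,"dz":0,"rx":0,"ry":0,"rz":0},
  {"dx":0,"dy":0,"dz":0,"rx":0,"ry":0,"rz":0},
  {"dx":0,"dy":0,"dz":0,"rx":0,"ry":0,"rz":0},
  {"dx":0,"dy":0,"dz":0,"rx":0,"ry":0,"rz":0},
  {"dx":0,"dy":0,"dz":0,"rx":0,"ry":0,"rz":0},
  {"dx":0,"dy":0,"dz":0,"rx":0,"ry":0,"rz":0},
  {"dx":0,"dy":0,"dz":0,"rx":0,"ry":0,"rz":0},
], claw=0, newtons=30)

```text
t: 7.85
tcp_pos: [0.6134, 0.0326, 0.1065]
tool_rot: [0.738, 0.675, 0.0, 0.0]
force: [-2.1, -0.2, 4.8]
finger_gap: 0.346
gripper_force: 35.6
```

```bash
python3 - <<'E'
from h import *
s=sensors.sense();print(s["tcp_pos"],s["tool_rot"],s["finger_gap"],s["gripper_force"],s["force"])
E
```

```text
[0.61340617 0.03258873 0.10651344] [7.38095561e-01 6.74696186e-01 5.91975094e-06 6.53446854e-06] 0.3462281149425015 35.61409892980009 [-2.1328243  -0.20766403  4.76424057]
```

Emit:
move_arm([
  {"dx":0,"dy":0,"dz":1,"rx":0,"ry":0,"rz":0},
  {"dx":0,"dy":0,"dz":1,"rx":0,"ry":0,"rz":0},
  {"dx":0,"dy":0,"dz":1,"rx":0,"ry":0,"rz":0},
  {"dx":0,"dy":0,"dz":1,"rx":0,"ry":0,"rz":0},
  {"dx":-0.36,"dy":-1,"dz":0,"rx":0,"ry":0,"rz":0},
  {"dx":-0.36,"dy":-1,"dz":0,"rx":0,"ry":0,"rz":0},
  {"dx":-0.36,"dy":-1,"dz":0,"rx":0,"ry":0,"rz":0},
  {"dx":-0.36,"dy":-1,"dz":0,"rx":0,"ry":0,"rz":0},
  {"dx":-0.36,"dy":-1,"dz":0,"rx":0,"ry":0,"rz":0},
  {"dx":-0.36,"dy":-1,"dz":0,"rx":0,"ry":0,"rz":0},
])

```text
t: 9.1
tcp_pos: [0.5586, -0.118, 0.205]
tool_rot: [0.738, 0.675, -0.0, -0.001]
force: [0.2, -0.8, -2.8]
finger_gap: 0.343
gripper_force: 34.9
```

Emit:
move_arm([
  {"dx":-0.36,"dy":-1,"dz":0,"rx":0,"ry":0,"rz":0},
  {"dx":-0.36,"dy":-1,"dz":0,"rx":0,"ry":0,"rz":0},
  {"dx":-0.36,"dy":-1,"dz":0,"rx":0,"ry":0,"rz":0},
  {"dx":-0.36,"dy":-1,"dz":0,"rx":0,"ry":0,"rz":0},
  {"dx":-0.36,"dy":-1,"dz":0,"rx":0,"ry":0,"rz":0},
  {"dx":-0.36,"dy":-1,"dz":0,"rx":0,"ry":0,"rz":0},
  {"dx":-0.14,"dy":-0.2,"dz":0,"rx":0,"ry":0,"rz":0},
  {"dx":0,"dy":0,"dz":-1,"rx":0,"ry":0,"rz":0},
  {"dx":0,"dy":0,"dz":-1,"rx":0,"ry":0,"rz":0},
  {"dx":0,"dy":0,"dz":-1,"rx":0,"ry":0,"rz":0},
])

```text
t: 10.35
tcp_pos: [0.5018, -0.2713, 0.13]
tool_rot: [0.738, 0.675, 0.0, -0.001]
force: [-0.3, 0.7, -1.9]
finger_gap: 0.347
gripper_force: 34.9
```

Emit:
move_arm([
  {"dx":0,"dy":0,"dz":-1,"rx":0,"ry":0,"rz":0},
  {"dx":0,"dy":0,"dz":-1,"rx":0,"ry":0,"rz":0},
  {"dx":0,"dy":0,"dz":-1,"rx":0,"ry":0,"rz":0},
  {"dx":0,"dy":0,"dz":-0.6,"rx":0,"ry":0,"rz":0},
  {"dx":0,"dy":0,"dz":-0.4,"rx":0,"ry":0,"rz":0},
  {"dx":0,"dy":0,"dz":-0.2,"rx":0,"ry":0,"rz":0},
  {"dx":0,"dy":0,"dz":0,"rx":0,"ry":0,"rz":0},
  {"dx":0,"dy":0,"dz":0,"rx":0,"ry":0,"rz":0},
  {"dx":0,"dy":0,"dz":0,"rx":0,"ry":0,"rz":0},
  {"dx":0,"dy":0,"dz":0,"rx":0,"ry":0,"rz":0},
])

```text
t: 11.6
tcp_pos: [0.5021, -0.2726, 0.0267]
tool_rot: [0.738, 0.675, 0.0, 0.0]
force: [-0.3, -0.2, -1.5]
finger_gap: 0.35
gripper_force: 34.8
```

Emit:
move_arm([
  {"dx":0,"dy":0,"dz":-0.06,"rx":0,"ry":0,"rz":0},
  {"dx":0,"dy":0,"dz":-0.06,"rx":0,"ry":0,"rz":0},
  {"dx":0,"dy":0,"dz":0,"rx":0,"ry":0,"rz":0},
  {"dx":0,"dy":0,"dz":0,"rx":0,"ry":0,"rz":0},
  {"dx":0,"dy":0,"dz":0,"rx":0,"ry":0,"rz":0},
  {"dx":0,"dy":0,"dz":0,"rx":0,"ry":0,"rz":0},
  {"dx":0,"dy":0,"dz":0,"rx":0,"ry":0,"rz":0},
  {"dx":0,"dy":0,"dz":0,"rx":0,"ry":0,"rz":0},
  {"dx":0,"dy":0,"dz":0,"rx":0,"ry":0,"rz":0},
  {"dx":0,"dy":0,"dz":0,"rx":0,"ry":0,"rz":0},
])

```text
t: 12.85
tcp_pos: [0.5019, -0.2724, 0.0236]
tool_rot: [0.738, 0.675, -0.0, 0.0]
force: [-1.7, 0.4, 5.7]
finger_gap: 0.347
gripper_force: 35.6
```

Emit:
move_arm([
  {"dx":0,"dy":0,"dz":0,"rx":0,"ry":0,"rz":0},
  {"dx":0,"dy":0,"dz":0,"rx":0,"ry":0,"rz":0},
  {"dx":0,"dy":0,"dz":0,"rx":0,"ry":0,"rz":0},
  {"dx":0,"dy":0,"dz":0,"rx":0,"ry":0,"rz":0},
  {"dx":0,"dy":0,"dz":0,"rx":0,"ry":0,"rz":0},
  {"dx":0,"dy":0,"dz":0,"rx":0,"ry":0,"rz":0},
  {"dx":0,"dy":0,"dz":0,"rx":0,"ry":0,"rz":0},
  {"dx":0,"dy":0,"dz":0,"rx":0,"ry":0,"rz":0},
  {"dx":0,"dy":0,"dz":0,"rx":0,"ry":0,"rz":0},
  {"dx":0,"dy":0,"dz":0.4,"rx":0,"ry":0,"rz":0},
], claw=100)

```text
t: 14.1
tcp_pos: [0.5014, -0.272, 0.033]
tool_rot: [0.738, 0.675, -0.0, -0.001]
force: [-0.1, -0.4, 0.4]
finger_gap: 0.998
gripper_force: 0.0
```

Emit:
move_arm([
  {"dx":0,"dy":0,"dz":1,"rx":0,"ry":0,"rz":0},
  {"dx":0,"dy":0,"dz":1,"rx":0,"ry":0,"rz":0},
  {"dx":0,"dy":0,"dz":1,"rx":0,"ry":0,"rz":0},
  {"dx":0,"dy":0,"dz":1,"rx":0,"ry":0,"rz":0},
  {"dx":0,"dy":0,"dz":1,"rx":0,"ry":0,"rz":0},
  {"dx":0.4,"dy":1,"dz":0.5,"rx":0,"ry":0,"rz":-0.033},
  {"dx":0.4,"dy":1,"dz":0.5,"rx":0,"ry":0,"rz":-0.033},
  {"dx":0.4,"dy":1,"dz":0.5,"rx":0,"ry":0,"rz":-0.033},
  {"dx":0.4,"dy":1,"dz":0.5,"rx":0,"ry":0,"rz":-0.033},
  {"dx":0.4,"dy":1,"dz":0.5,"rx":0,"ry":0,"rz":-0.033},
])

```text
t: 15.35
tcp_pos: [0.552, -0.1465, 0.222]
tool_rot: [0.767, 0.642, 0.0, 0.0]
force: [0.8, -0.0, -0.5]
finger_gap: 1.001
gripper_force: 0.0
```

Emit:
move_arm([
  {"dx":0.56,"dy":1,"dz":0,"rx":0,"ry":0,"rz":0},
  {"dx":0.56,"dy":1,"dz":0,"rx":0,"ry":0,"rz":0},
  {"dx":0.56,"dy":0.96,"dz":0,"rx":0,"ry":0,"rz":0},
  {"dx":0,"dy":0,"dz":0,"rx":0,"ry":0,"rz":0},
  {"dx":0,"dy":0,"dz":-0.87,"rx":0,"ry":0,"rz":0},
  {"dx":0,"dy":0,"dz":-0.87,"rx":0,"ry":0,"rz":0},
  {"dx":0,"dy":0,"dz":-0.87,"rx":0,"ry":0,"rz":0},
  {"dx":0,"dy":0,"dz":-0.87,"rx":0,"ry":0,"rz":0},
  {"dx":0,"dy":0,"dz":-0.87,"rx":0,"ry":0,"rz":0},
  {"dx":0,"dy":0,"dz":0,"rx":0,"ry":0,"rz":0},
])

```text
t: 16.6
tcp_pos: [0.5921, -0.0739, 0.1108]
tool_rot: [0.767, 0.642, -0.001, -0.002]
force: [-0.2, 0.4, 0.0]
finger_gap: 1.003
gripper_force: 0.0
```

Emit:
move_arm([
  {"dx":0,"dy":0,"dz":0,"rx":0,"ry":0,"rz":0},
  {"dx":0,"dy":0,"dz":0,"rx":0,"ry":0,"rz":0},
  {"dx":0,"dy":0,"dz":0,"rx":0,"ry":0,"rz":0},
  {"dx":0,"dy":0,"dz":0,"rx":0,"ry":0,"rz":0},
  {"dx":0,"dy":0,"dz":0,"rx":0,"ry":0,"rz":0},
  {"dx":0,"dy":0,"dz":0,"rx":0,"ry":0,"rz":0},
  {"dx":0,"dy":0,"dz":0,"rx":0,"ry":0,"rz":0},
  {"dx":0,"dy":0,"dz":0,"rx":0,"ry":0,"rz":0},
  {"dx":0,"dy":0,"dz":0,"rx":0,"ry":0,"rz":0},
  {"dx":0,"dy":0,"dz":0,"rx":0,"ry":0,"rz":0},
], claw=0, newtons=25)

```text
t: 17.85
tcp_pos: [0.5944, -0.0737, 0.1132]
tool_rot: [0.766, 0.642, 0.0, 0.001]
force: [-1.5, -1.4, 6.3]
finger_gap: 0.468
gripper_force: 27.5
```

Emit:
move_arm([
  {"dx":0,"dy":0,"dz":1,"rx":0,"ry":0,"rz":0},
  {"dx":0,"dy":0,"dz":1,"rx":0,"ry":0,"rz":0},
  {"dx":0,"dy":0,"dz":1,"rx":0,"ry":0,"rz":0},
  {"dx":0,"dy":0,"dz":1,"rx":0,"ry":0,"rz":0},
  {"dx":-0.25,"dy":-1,"dz":0,"rx":0,"ry":0,"rz":0},
  {"dx":-0.25,"dy":-1,"dz":0,"rx":0,"ry":0,"rz":0},
  {"dx":-0.25,"dy":-1,"dz":0,"rx":0,"ry":0,"rz":0},
  {"dx":-0.25,"dy":-1,"dz":0,"rx":0,"ry":0,"rz":0},
  {"dx":-0.25,"dy":-1,"dz":0,"rx":0,"ry":0,"rz":0},
  {"dx":-0.25,"dy":-1,"dz":0,"rx":0,"ry":0,"rz":0},
])

```text
t: 19.1
tcp_pos: [0.5559, -0.2239, 0.2116]
tool_rot: [0.766, 0.642, -0.0, -0.0]
force: [-0.6, 0.3, -0.9]
finger_gap: 0.463
gripper_force: 26.8
```

Emit:
move_arm([
  {"dx":-0.25,"dy":-1,"dz":0,"rx":0,"ry":0,"rz":0},
  {"dx":-0.25,"dy":-1,"dz":0,"rx":0,"ry":0,"rz":0},
  {"dx":-0.25,"dy":-1,"dz":0,"rx":0,"ry":0,"rz":0},
  {"dx":-0.25,"dy":-1,"dz":0,"rx":0,"ry":0,"rz":0},
  {"dx":-0.25,"dy":-1,"dz":0,"rx":0,"ry":0,"rz":0},
  {"dx":-0.09,"dy":-0.45,"dz":0,"rx":0,"ry":0,"rz":0},
  {"dx":0,"dy":0,"dz":-1,"rx":0,"ry":0,"rz":0},
  {"dx":0,"dy":0,"dz":-1,"rx":0,"ry":0,"rz":0},
  {"dx":0,"dy":0,"dz":-1,"rx":0,"ry":0,"rz":0},
  {"dx":0,"dy":0,"dz":-1,"rx":0,"ry":0,"rz":0},
])

```text
t: 20.35
tcp_pos: [0.5231, -0.3593, 0.1113]
tool_rot: [0.766, 0.642, 0.0, -0.0]
force: [0.3, 0.1, -0.6]
finger_gap: 0.469
gripper_force: 26.8
```

Emit:
move_arm([
  {"dx":0,"dy":0,"dz":-1,"rx":0,"ry":0,"rz":0},
  {"dx":0,"dy":0,"dz":-1,"rx":0,"ry":0,"rz":0},
  {"dx":0,"dy":0,"dz":-0.7,"rx":0,"ry":0,"rz":0},
  {"dx":0,"dy":0,"dz":-0.3,"rx":0,"ry":0,"rz":0},
  {"dx":0,"dy":0,"dz":-0.1,"rx":0,"ry":0,"rz":0},
  {"dx":0,"dy":0,"dz":-0.1,"rx":0,"ry":0,"rz":0},
  {"dx":0,"dy":0,"dz":-0.1,"rx":0,"ry":0,"rz":0},
  {"dx":0,"dy":0,"dz":0,"rx":0,"ry":0,"rz":0},
  {"dx":0,"dy":0,"dz":0,"rx":0,"ry":0,"rz":0},
  {"dx":0,"dy":0,"dz":0,"rx":0,"ry":0,"rz":0},
])

```text
t: 21.6
tcp_pos: [0.5233, -0.3601, 0.0303]
tool_rot: [0.767, 0.642, 0.0, 0.001]
force: [0.7, 0.2, 3.7]
finger_gap: 0.471
gripper_force: 27.1
```

Emit:
move_arm([
  {"dx":0,"dy":0,"dz":0,"rx":0,"ry":0,"rz":0},
  {"dx":0,"dy":0,"dz":0,"rx":0,"ry":0,"rz":0},
  {"dx":0,"dy":0,"dz":0,"rx":0,"ry":0,"rz":0},
  {"dx":0,"dy":0,"dz":0,"rx":0,"ry":0,"rz":0},
  {"dx":0,"dy":0,"dz":1,"rx":0,"ry":0,"rz":0},
  {"dx":0,"dy":0,"dz":1,"rx":0,"ry":0,"rz":0},
  {"dx":0,"dy":0,"dz":1,"rx":0,"ry":0,"rz":0},
  {"dx":0,"dy":0,"dz":1,"rx":0,"ry":0,"rz":0},
  {"dx":0,"dy":0,"dz":1,"rx":0,"ry":0,"rz":0},
  {"dx":0,"dy":0,"dz":1,"rx":0,"ry":0,"rz":0},
], claw=100)

```text
t: 22.85
tcp_pos: [0.5227, -0.3595, 0.1803]
tool_rot: [0.767, 0.642, 0.0, -0.0]
force: [0.0, -0.3, 0.8]
finger_gap: 0.996
gripper_force: 0.0
```

Emit:
move_arm([
  {"dx":-0.14,"dy":1,"dz":0,"rx":0,"ry":0,"rz":0.3},
  {"dx":-0.14,"dy":1,"dz":0,"rx":0,"ry":0,"rz":0.3},
  {"dx":-0.14,"dy":1,"dz":0,"rx":0,"ry":0,"rz":0.3},
  {"dx":-0.14,"dy":1,"dz":0,"rx":0,"ry":0,"rz":0.3},
  {"dx":-0.14,"dy":1,"dz":0,"rx":0,"ry":0,"rz":0.3},
  {"dx":-0.14,"dy":1,"dz":0,"rx":0,"ry":0,"rz":0.3},
  {"dx":-0.14,"dy":1,"dz":0,"rx":0,"ry":0,"rz":0.3},
  {"dx":-0.14,"dy":1,"dz":0,"rx":0,"ry":0,"rz":0.3},
  {"dx":-0.14,"dy":1,"dz":0,"rx":0,"ry":0,"rz":0.3},
  {"dx":-0.14,"dy":1,"dz":0,"rx":0,"ry":0,"rz":0.3},
])

```text
t: 24.1
tcp_pos: [0.4877, -0.1088, 0.1796]
tool_rot: [0.085, 0.996, -0.0, 0.0]
force: [-0.0, 0.4, -0.4]
finger_gap: 1.001
gripper_force: 0.0
```

Emit:
move_arm([
  {"dx":-0.128,"dy":1,"dz":0,"rx":0,"ry":0,"rz":0},
  {"dx":-0.128,"dy":1,"dz":0,"rx":0,"ry":0,"rz":0},
  {"dx":-0.128,"dy":1,"dz":0,"rx":0,"ry":0,"rz":0},
  {"dx":-0.128,"dy":1,"dz":0,"rx":0,"ry":0,"rz":0},
  {"dx":-0.128,"dy":0.36,"dz":0,"rx":0,"ry":0,"rz":0},
  {"dx":0,"dy":0,"dz":0,"rx":0,"ry":0,"rz":0},
  {"dx":0,"dy":0,"dz":0,"rx":0,"ry":0,"rz":0},
  {"dx":0,"dy":0,"dz":-1,"rx":0,"ry":0,"rz":0},
  {"dx":0,"dy":0,"dz":-1,"rx":0,"ry":0,"rz":0},
  {"dx":0,"dy":0,"dz":-0.3,"rx":0,"ry":0,"rz":0},
], claw=55)

```text
t: 25.35
tcp_pos: [0.4714, -0.0014, 0.1209]
tool_rot: [0.089, 0.996, 0.0, -0.001]
force: [0.5, 0.4, -0.2]
finger_gap: 0.552
gripper_force: 0.0
```

```bash
python3 - <<'E'
from h import *
s=sensors.sense();print(s["tcp_pos"],s["tool_rot"],s["q"])
m,im=snap("scene","s4");n,b=snap("wrist","w4")
cv2.imwrite("pics/v6.png",np.hstack([cv2.resize(im[130:370,220:420],(380,456),interpolation=2),cv2.resize(b,(420,456))]))
E
```

```text
[ 0.47140701 -0.00135116  0.12091167] [ 8.85756055e-02  9.96068762e-01  1.10658934e-04 -1.17058645e-03] [-2.40474970e-01  5.09476288e-01  1.91324868e+00 -2.04777359e-04
  7.21215416e-01 -1.63373355e+00]
```

View pics/v6.png

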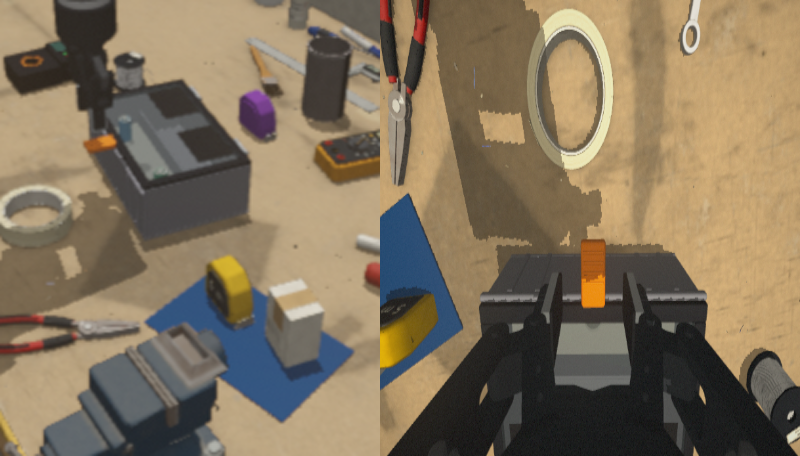

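Both objects stand upright on the mat. In the wrist half the tab at column 593 lies midway between the fingertips at 557 and 630. I'll lower and grip the tab.

Emit:
move_arm([
  {"dx":0,"dy":0,"dz":-0.8,"rx":0,"ry":0,"rz":0},
  {"dx":0,"dy":0,"dz":-0.8,"rx":0,"ry":0,"rz":0},
  {"dx":0,"dy":0,"dz":-0.8,"rx":0,"ry":0,"rz":0},
  {"dx":0,"dy":0,"dz":0,"rx":0,"ry":0,"rz":0},
  {"dx":0,"dy":0,"dz":0,"rx":0,"ry":0,"rz":0},
  {"dx":0,"dy":0,"dz":0,"rx":0,"ry":0,"rz":0},
  {"dx":0,"dy":0,"dz":0,"rx":0,"ry":0,"rz":0},
  {"dx":0,"dy":0,"dz":0,"rx":0,"ry":0,"rz":0},
  {"dx":0,"dy":0,"dz":0,"rx":0,"ry":0,"rz":0},
  {"dx":0,"dy":0,"dz":0,"rx":0,"ry":0,"rz":0},
])

```text
t: 26.7
tcp_pos: [0.4719, -0.0006, 0.0621]
tool_rot: [0.088, 0.996, 0.0, -0.0]
force: [-1.0, 0.3, 0.4]
finger_gap: 0.545
gripper_force: 0.0
```

Emit:
move_arm([
  {"dx":0,"dy":0,"dz":0,"rx":0,"ry":0,"rz":0},
  {"dx":0,"dy":0,"dz":0,"rx":0,"ry":0,"rz":0},
  {"dx":0,"dy":0,"dz":0,"rx":0,"ry":0,"rz":0},
  {"dx":0,"dy":0,"dz":0,"rx":0,"ry":0,"rz":0},
  {"dx":0,"dy":0,"dz":0,"rx":0,"ry":0,"rz":0},
  {"dx":0,"dy":0,"dz":0,"rx":0,"ry":0,"rz":0},
  {"dx":0,"dy":0,"dz":0,"rx":0,"ry":0,"rz":0},
  {"dx":0,"dy":0,"dz":0,"rx":0,"ry":0,"rz":0},
  {"dx":0,"dy":0,"dz":0,"rx":0,"ry":0,"rz":0},
  {"dx":0,"dy":0,"dz":0,"rx":0,"ry":0,"rz":0},
], claw=0, newtons=20)

```text
t: 27.95
tcp_pos: [0.4719, -0.0007, 0.0621]
tool_rot: [0.088, 0.996, -0.0, -0.0]
force: [-0.0, -1.3, 1.5]
finger_gap: 0.276
gripper_force: 22.6
```

```bash
python3 - <<'E'
import numpy as np
# steps of arc in world, units of 25 mm; r=178, yaw -9.8; angle 0->1.62 (first with -2mm.. ignore)
r=.178;y=np.radians(-9.8);th=np.linspace(0,1.62,21)
dx=-r*np.cos(th);dz=r*np.sin(th)
P=np.c_[dx*np.cos(y),dx*np.sin(y),dz]/.025
print(np.round(np.diff(P,axis=0),3))
E
```

```text
[[ 0.023 -0.004  0.576]
 [ 0.069 -0.012  0.572]
 [ 0.114 -0.02   0.565]
 [ 0.159 -0.027  0.554]
 [ 0.203 -0.035  0.539]
 [ 0.245 -0.042  0.52 ]
 [ 0.286 -0.049  0.498]
 [ 0.324 -0.056  0.473]
 [ 0.361 -0.062  0.445]
 [ 0.395 -0.068  0.414]
 [ 0.427 -0.074  0.38 ]
 [ 0.456 -0.079  0.344]
 [ 0.482 -0.083  0.305]
 [ 0.505 -0.087  0.265]
 [ 0.524 -0.091  0.223]
 [ 0.54  -0.093  0.179]
 [ 0.553 -0.095  0.134]
 [ 0.561 -0.097  0.088]
 [ 0.567 -0.098  0.042]
 [ 0.568 -0.098 -0.005]]
```

Emit:
move_arm([
  {"dx":0.023,"dy":-0.004,"dz":0.576,"rx":0,"ry":0,"rz":0},
  {"dx":0.069,"dy":-0.012,"dz":0.572,"rx":0,"ry":0,"rz":0},
  {"dx":0.114,"dy":-0.02,"dz":0.565,"rx":0,"ry":0,"rz":0},
  {"dx":0.159,"dy":-0.027,"dz":0.554,"rx":0,"ry":0,"rz":0},
  {"dx":0.203,"dy":-0.035,"dz":0.539,"rx":0,"ry":0,"rz":0},
  {"dx":0.245,"dy":-0.042,"dz":0.52,"rx":0,"ry":0,"rz":0},
  {"dx":0.286,"dy":-0.049,"dz":0.498,"rx":0,"ry":0,"rz":0},
  {"dx":0.324,"dy":-0.056,"dz":0.473,"rx":0,"ry":0,"rz":0},
  {"dx":0.361,"dy":-0.062,"dz":0.445,"rx":0,"ry":0,"rz":0},
  {"dx":0.395,"dy":-0.068,"dz":0.414,"rx":0,"ry":0,"rz":0},
])

```text
t: 29.2
tcp_pos: [0.5259, -0.0101, 0.1904]
tool_rot: [0.088, 0.996, 0.0, -0.001]
force: [1.6, -1.2, -5.3]
finger_gap: 0.278
gripper_force: 21.7
```

```bash
python3 - <<'E'
from h import *
s=sensors.sense();print(s["tcp_pos"],s["force"],s["ft_torque"],s["finger_gap"],s["q"])
m,im=snap("scene","s5");a=cams.camera_model("side")
c=blob(im,(5,180,100),(16,255,255),(250,100,340,230));print([ (k[:,0].mean(0),cv2.contourArea(k)) for k in c[:2]])
# expected tab centre at theta .81
y=np.radians(-9.8)
for th in(.0,.81):
    x=.075-.172*np.cos(th);z=.08+.002+.172*np.sin(th);P=[.5737+x*np.cos(y),-.0185+x*np.sin(y),z];print(th,proj(m,P))
cv2.imwrite("pics/v7.png",cv2.resize(im[100:260,210:370],(500,500),interpolation=2))
E
```

```text
[ 0.5258844  -0.01008594  0.19042183] [ 1.57248581 -1.23847752 -5.3210045 ] [-0.16937972  0.01261391 -0.01370225] 0.2783095282318461 [-2.31665950e-01  4.52020055e-01  1.72141875e+00 -3.01485878e-04
  9.70518470e-01 -1.62611553e+00]
[(array([284., 155.]), 0.0), (array([296.25, 164.  ]), 0.0)]
0.0 [270.63080444 206.55724438]
0.81 [289.29666425 158.99635888]
```

View pics/v7.png

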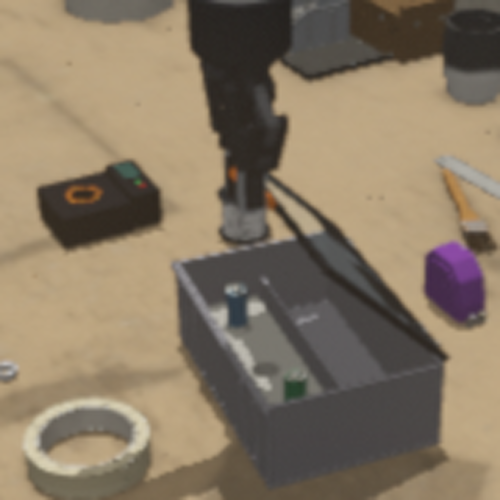

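The lid follows: the tab is held around crop (255,180) with the lid near 45°, and both cells are visible at (237,305) and (294,385). I'll carry on round the arc.

Emit:
move_arm([
  {"dx":0.427,"dy":-0.074,"dz":0.38,"rx":0,"ry":0,"rz":0},
  {"dx":0.456,"dy":-0.079,"dz":0.344,"rx":0,"ry":0,"rz":0},
  {"dx":0.482,"dy":-0.083,"dz":0.305,"rx":0,"ry":0,"rz":0},
  {"dx":0.505,"dy":-0.087,"dz":0.265,"rx":0,"ry":0,"rz":0},
  {"dx":0.524,"dy":-0.091,"dz":0.223,"rx":0,"ry":0,"rz":0},
  {"dx":0.54,"dy":-0.093,"dz":0.179,"rx":0,"ry":0,"rz":0},
  {"dx":0.553,"dy":-0.095,"dz":0.134,"rx":0,"ry":0,"rz":0},
  {"dx":0.561,"dy":-0.097,"dz":0.088,"rx":0,"ry":0,"rz":0},
  {"dx":0.567,"dy":-0.098,"dz":0.042,"rx":0,"ry":0,"rz":0},
  {"dx":0.568,"dy":-0.098,"dz":-0.005,"rx":0,"ry":0,"rz":0},
])

```text
t: 30.5
tcp_pos: [0.6555, -0.0326, 0.2401]
tool_rot: [0.088, 0.996, -0.0, -0.001]
force: [-2.8, -1.4, -2.5]
finger_gap: 0.273
gripper_force: 21.4
```

Emit:
move_arm([
  {"dx":0,"dy":0,"dz":0,"rx":0,"ry":0,"rz":0},
  {"dx":0,"dy":0,"dz":0,"rx":0,"ry":0,"rz":0},
  {"dx":0,"dy":0,"dz":0,"rx":0,"ry":0,"rz":0},
  {"dx":0,"dy":0,"dz":0,"rx":0,"ry":0,"rz":0},
  {"dx":0,"dy":0,"dz":0,"rx":0,"ry":0,"rz":0},
  {"dx":0,"dy":0,"dz":0,"rx":0,"ry":0,"rz":0},
  {"dx":0,"dy":0,"dz":1,"rx":0,"ry":0,"rz":0},
  {"dx":0,"dy":0,"dz":1,"rx":0,"ry":0,"rz":0},
  {"dx":0,"dy":0,"dz":0.5,"rx":0,"ry":0,"rz":0},
  {"dx":0,"dy":0,"dz":0,"rx":0,"ry":0,"rz":0},
], claw=50)

```text
t: 31.75
tcp_pos: [0.6564, -0.0325, 0.3032]
tool_rot: [0.088, 0.996, -0.0, 0.001]
force: [-0.2, -0.2, 0.8]
finger_gap: 0.502
gripper_force: 0.0
```

```bash
python3 - <<'E'
from h import *
s=sensors.sense();print(s["tcp_pos"],s["tool_rot"])
m,im=snap("scene","s6")
c=blob(im,(5,180,100),(16,255,255),(250,100,340,230));print([ (k[:,0].mean(0),cv2.contourArea(k)) for k in c[:2]])
y=np.radians(-9.8)
for th in(1.3,1.45,1.6,1.75):
    x=.075-.172*np.cos(th);z=.08+.002+.172*np.sin(th);print(th,proj(m,[.5737+x*np.cos(y),-.0185+x*np.sin(y),z]))
E
```

```text
[ 0.65635679 -0.03248768  0.30322385] [ 8.79295629e-02  9.96126178e-01 -1.21314420e-04  1.00697362e-03]
[(array([337.17647059, 134.52941176]), 45.0)]
1.3 [317.152936   138.47022836]
1.45 [326.75750897 134.86688656]
1.6 [336.38470324 132.71304947]
1.75 [345.76404073 132.03816717]
```

The tab blob at (337,134.5) matches a lid angle of about 1.6, so the lid stands open. Now a wrist look at the blue cell and the charger ring.

```bash
python3 - <<'E'
from h import *
np.set_printoptions(precision=4,suppress=True)
m,im=snap("wrist","w6")
e=proj(m,[.5518,.0543,.07]);r=proj(m,[.5345,.341,.034]);print(e,r)
def ringfit(im,m,r,z=.034):
    x,y=int(r[0]),int(r[1]);roi=(x-30,max(y-30,0),x+30,y+30)
    h=cv2.inRange(cv2.cvtColor(im,cv2.COLOR_BGR2HSV),(3,110,90),(22,255,255));k=np.zeros_like(h);k[roi[1]:roi[3],roi[0]:roi[2]]=255;h&=k
    n,l,st,_=cv2.connectedComponentsWithStats(h);print(st[1:].tolist())
    i=1+st[1:,4].argmax();p=cv2.convexHull(np.argwhere(l==i)[:,::-1].astype(np.float32))[:,0]
    W=np.array([onz(m,q,z) for q in p])*1000;print("ring",cv2.minEnclosingCircle(W.astype(np.float32)),W.min(0),W.max(0),(W.min(0)+W.max(0))/2)
    return h
ringfit(im,m,r)
import pickle
m2=pickle.load(open("w2.pkl","rb"));ringfit(cv2.imread("pics/w2.png"),m2,(538,71))
a=im[int(e[1])-30:int(e[1])+30,int(e[0])-40:int(e[0])+40];b=im[max(int(r[1])-40,0):int(r[1])+40,int(r[0])-40:int(r[0])+40]
cv2.imwrite("pics/v8.png",np.hstack([cv2.resize(a,(400,300),interpolation=2),cv2.resize(b,(300,300),interpolation=2)]))
E
```

```text
[382.2487  68.9793] [611.38    12.8762]
[[596, 0, 30, 29, 218], [639, 41, 1, 1, 1]]
ring ((533.7701416015625, 339.7364501953125), 17.295961380004883) [518.981  322.8292] [550.7871 356.8726] [534.8841 339.8509]
[[532, 41, 3, 2, 4], [551, 41, 1, 1, 1], [553, 41, 1, 1, 1], [557, 41, 1, 1, 1], [509, 43, 1, 1, 1], [511, 42, 2, 1, 2], [514, 43, 1, 1, 1], [527, 60, 23, 24, 161], [566, 66, 1, 1, 1], [564, 77, 1, 1, 1], [564, 80, 1, 1, 1], [562, 82, 1, 1, 1], [560, 86, 1, 1, 1], [562, 86, 1, 1, 1], [560, 91, 1, 1, 1], [567, 93, 1, 2, 2], [557, 95, 1, 2, 2], [563, 98, 3, 2, 4]]
ring ((533.6172485351562, 340.04290771484375), 17.484785079956055) [517.2013 322.618 ] [551.0253 356.9266] [534.1133 339.7723]
```

View pics/v8.png

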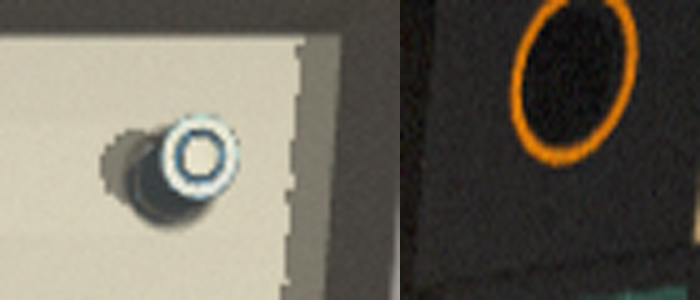

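Both ring measurements agree on (0.534, 0.340). The cell top in the crop, at pixel (382.2, 69.4), matches the predicted (382.2, 69.0). I'll fetch the cell at (0.552, 0.054).

Emit:
move_arm([
  {"dx":-0.837,"dy":0.694,"dz":0,"rx":0,"ry":0,"rz":0},
  {"dx":-0.837,"dy":0.694,"dz":0,"rx":0,"ry":0,"rz":0},
  {"dx":-0.837,"dy":0.694,"dz":0,"rx":0,"ry":0,"rz":0},
  {"dx":-0.837,"dy":0.694,"dz":0,"rx":0,"ry":0,"rz":0},
  {"dx":-0.837,"dy":0.694,"dz":0,"rx":0,"ry":0,"rz":0},
  {"dx":0,"dy":0,"dz":-1,"rx":0,"ry":0,"rz":0},
  {"dx":0,"dy":0,"dz":-1,"rx":0,"ry":0,"rz":0},
  {"dx":0,"dy":0,"dz":-1,"rx":0,"ry":0,"rz":0},
  {"dx":0,"dy":0,"dz":-1,"rx":0,"ry":0,"rz":0},
  {"dx":0,"dy":0,"dz":-1,"rx":0,"ry":0,"rz":0},
], claw=40)

```text
t: 33.1
tcp_pos: [0.5504, 0.0544, 0.1754]
tool_rot: [0.088, 0.996, 0.0, -0.001]
force: [-0.8, -0.8, 0.4]
finger_gap: 0.4
gripper_force: 0.0
```

Emit:
move_arm([
  {"dx":0,"dy":0,"dz":-1,"rx":0,"ry":0,"rz":0},
  {"dx":0,"dy":0,"dz":-1,"rx":0,"ry":0,"rz":0},
  {"dx":0,"dy":0,"dz":-0.6,"rx":0,"ry":0,"rz":0},
  {"dx":0,"dy":0,"dz":0,"rx":0,"ry":0,"rz":0},
  {"dx":0,"dy":0,"dz":0,"rx":0,"ry":0,"rz":0},
  {"dx":0,"dy":0,"dz":0,"rx":0,"ry":0,"rz":0},
  {"dx":0,"dy":0,"dz":0,"rx":0,"ry":0,"rz":0},
  {"dx":0,"dy":0,"dz":0,"rx":0,"ry":0,"rz":0},
  {"dx":0,"dy":0,"dz":0,"rx":0,"ry":0,"rz":0},
  {"dx":0,"dy":0,"dz":0,"rx":0,"ry":0,"rz":0},
])

```text
t: 34.35
tcp_pos: [0.5513, 0.0543, 0.1123]
tool_rot: [0.088, 0.996, -0.0, -0.0]
force: [-0.5, -0.7, 0.5]
finger_gap: 0.393
gripper_force: 0.0
```

```bash
python3 - <<'E'
from h import *
s=sensors.sense();print(s["tcp_pos"],s["tool_rot"],s["finger_gap"])
m,im=snap("wrist","w7")
print(proj(m,s["tcp_pos"]),proj(m,[.5518,.0543,.07]))
cv2.imwrite("pics/v9.png",im)
E
```

```text
[0.55133925 0.05431347 0.1123482 ] [ 8.79573741e-02  9.96124239e-01 -5.09909025e-06 -2.60365515e-06] 0.3930456848635333
[324.91603639 251.57584485] [324.64132218 223.48601794]
```

View pics/v9.png

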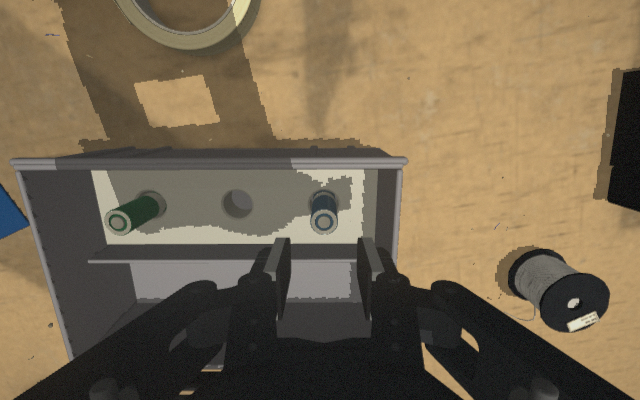

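The cell top at (323,223) is where predicted and lies between the fingers. I'll descend and grip.

Emit:
move_arm([
  {"dx":0,"dy":0,"dz":-0.8,"rx":0,"ry":0,"rz":0},
  {"dx":0,"dy":0,"dz":-0.8,"rx":0,"ry":0,"rz":0},
  {"dx":0,"dy":0,"dz":-0.7,"rx":0,"ry":0,"rz":0},
  {"dx":0,"dy":0,"dz":-0.4,"rx":0,"ry":0,"rz":0},
  {"dx":0,"dy":0,"dz":-0.2,"rx":0,"ry":0,"rz":0},
  {"dx":0,"dy":0,"dz":0,"rx":0,"ry":0,"rz":0},
  {"dx":0,"dy":0,"dz":0,"rx":0,"ry":0,"rz":0},
  {"dx":0,"dy":0,"dz":0,"rx":0,"ry":0,"rz":0},
  {"dx":0,"dy":0,"dz":0,"rx":0,"ry":0,"rz":0},
  {"dx":0,"dy":0,"dz":0,"rx":0,"ry":0,"rz":0},
])

```text
t: 35.65
tcp_pos: [0.5514, 0.0543, 0.04]
tool_rot: [0.088, 0.996, -0.0, 0.0]
force: [0.9, -0.2, -1.2]
finger_gap: 0.399
gripper_force: 0.0
```

Emit:
move_arm([
  {"dx":0,"dy":0,"dz":0,"rx":0,"ry":0,"rz":0},
  {"dx":0,"dy":0,"dz":0,"rx":0,"ry":0,"rz":0},
  {"dx":0,"dy":0,"dz":0,"rx":0,"ry":0,"rz":0},
  {"dx":0,"dy":0,"dz":0,"rx":0,"ry":0,"rz":0},
  {"dx":0,"dy":0,"dz":0,"rx":0,"ry":0,"rz":0},
  {"dx":0,"dy":0,"dz":0,"rx":0,"ry":0,"rz":0},
  {"dx":0,"dy":0,"dz":0,"rx":0,"ry":0,"rz":0},
  {"dx":0,"dy":0,"dz":0,"rx":0,"ry":0,"rz":0},
  {"dx":0,"dy":0,"dz":0,"rx":0,"ry":0,"rz":0},
  {"dx":0,"dy":0,"dz":0,"rx":0,"ry":0,"rz":0},
], claw=0, newtons=25)

```text
t: 36.9
tcp_pos: [0.5514, 0.0544, 0.0399]
tool_rot: [0.088, 0.996, 0.0, 0.0]
force: [-0.5, 0.9, 4.0]
finger_gap: 0.204
gripper_force: 24.6
```

Emit:
move_arm([
  {"dx":0,"dy":0,"dz":1,"rx":0,"ry":0,"rz":0},
  {"dx":0,"dy":0,"dz":1,"rx":0,"ry":0,"rz":0},
  {"dx":0,"dy":0,"dz":1,"rx":0,"ry":0,"rz":0},
  {"dx":0,"dy":0,"dz":1,"rx":0,"ry":0,"rz":0},
  {"dx":0,"dy":0,"dz":1,"rx":0,"ry":0,"rz":0},
  {"dx":-0.06,"dy":1,"dz":0,"rx":0,"ry":0,"rz":0},
  {"dx":-0.06,"dy":1,"dz":0,"rx":0,"ry":0,"rz":0},
  {"dx":-0.06,"dy":1,"dz":0,"rx":0,"ry":0,"rz":0},
  {"dx":-0.06,"dy":1,"dz":0,"rx":0,"ry":0,"rz":0},
  {"dx":-0.06,"dy":1,"dz":0,"rx":0,"ry":0,"rz":0},
])

```text
t: 38.15
tcp_pos: [0.5433, 0.18, 0.164]
tool_rot: [0.088, 0.996, -0.0, -0.001]
force: [0.1, -0.0, -0.8]
finger_gap: 0.205
gripper_force: 24.5
```

Emit:
move_arm([
  {"dx":-0.06,"dy":1,"dz":0,"rx":0,"ry":0,"rz":0},
  {"dx":-0.06,"dy":1,"dz":0,"rx":0,"ry":0,"rz":0},
  {"dx":-0.06,"dy":1,"dz":0,"rx":0,"ry":0,"rz":0},
  {"dx":-0.06,"dy":1,"dz":0,"rx":0,"ry":0,"rz":0},
  {"dx":-0.06,"dy":1,"dz":0,"rx":0,"ry":0,"rz":0},
  {"dx":-0.06,"dy":1,"dz":0,"rx":0,"ry":0,"rz":0},
  {"dx":-0.04,"dy":0.42,"dz":0,"rx":0,"ry":0,"rz":0},
  {"dx":0,"dy":0,"dz":-1,"rx":0,"ry":0,"rz":0},
  {"dx":0,"dy":0,"dz":-1,"rx":0,"ry":0,"rz":0},
  {"dx":0,"dy":0,"dz":-0.8,"rx":0,"ry":0,"rz":0},
])

```text
t: 39.4
tcp_pos: [0.5332, 0.339, 0.0933]
tool_rot: [0.088, 0.996, -0.001, -0.001]
force: [-0.9, -0.4, 0.8]
finger_gap: 0.208
gripper_force: 24.5
```

Emit:
move_arm([
  {"dx":0,"dy":0,"dz":0,"rx":0,"ry":0,"rz":0},
  {"dx":0,"dy":0,"dz":0,"rx":0,"ry":0,"rz":0},
  {"dx":0,"dy":0,"dz":0,"rx":0,"ry":0,"rz":0},
  {"dx":0,"dy":0,"dz":0,"rx":0,"ry":0,"rz":0},
  {"dx":0,"dy":0,"dz":0,"rx":0,"ry":0,"rz":0},
  {"dx":0,"dy":0,"dz":0,"rx":0,"ry":0,"rz":0},
  {"dx":0,"dy":0,"dz":0,"rx":0,"ry":0,"rz":0},
  {"dx":0,"dy":0,"dz":0,"rx":0,"ry":0,"rz":0},
  {"dx":0,"dy":0,"dz":0,"rx":0,"ry":0,"rz":0},
  {"dx":0,"dy":0,"dz":0,"rx":0,"ry":0,"rz":0},
])

```text
t: 40.65
tcp_pos: [0.5338, 0.3398, 0.0948]
tool_rot: [0.088, 0.996, -0.0, -0.0]
force: [-0.3, 0.2, -0.8]
finger_gap: 0.202
gripper_force: 24.5
```

```bash
python3 - <<'E'
from h import *
s=sensors.sense();print(s["tcp_pos"],s["tool_rot"],s["finger_gap"])
m,b=snap("wrist","w8")
n,im=snap("scene","s8")
d,_=snap("side","d8")
t=s["tcp_pos"];r=np.array([.534,.34,.034]);h=t[2]-.0399+.005
print("wrist: ring",proj(m,r),"cell bottom",proj(m,[t[0],t[1],h]),"scene ring",proj(n,r),"cell bot",proj(n,[t[0],t[1],h]),"side",proj(d,r))
p=proj(n,r).astype(int)
c=im[p[1]-50:p[1]+30,p[0]-40:p[0]+40]
cv2.imwrite("pics/v10.png",np.hstack([cv2.resize(c,(400,400),interpolation=2),b[:,160:560]]))
E
```

```text
[0.53380898 0.33984038 0.0947688 ] [ 8.79183545e-02  9.96127683e-01 -2.47337439e-05 -4.46890905e-05] 0.20194585842082305
wrist: ring [324.72862254 213.92314325] cell bottom [324.63858059 226.95432888] scene ring [236.1341667 162.4592327] cell bot [235.35750996 155.24816894] side [285.11210032 168.4916733 ]
```

View pics/v10.png

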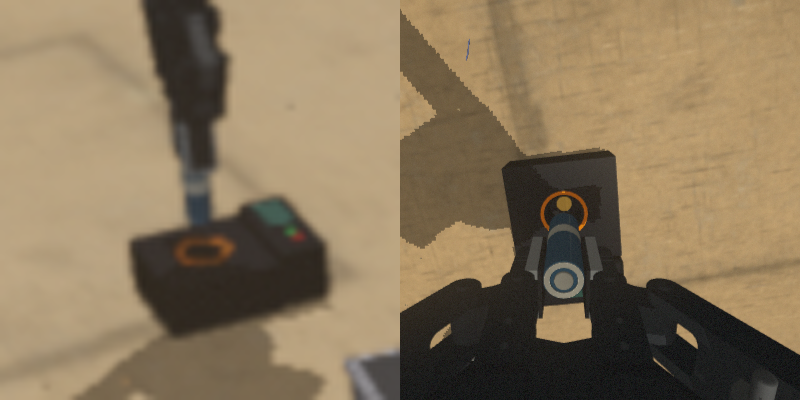

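In the wrist half the ring is centred at about column 324, row 213, as predicted, and the cell's tip in the scene half is within a pixel of prediction. I'll lower it in.

Emit:
move_arm([
  {"dx":0,"dy":0,"dz":-0.4,"rx":0,"ry":0,"rz":0},
  {"dx":0,"dy":0,"dz":-0.3,"rx":0,"ry":0,"rz":0},
  {"dx":0,"dy":0,"dz":-0.3,"rx":0,"ry":0,"rz":0},
  {"dx":0,"dy":0,"dz":-0.2,"rx":0,"ry":0,"rz":0},
  {"dx":0,"dy":0,"dz":-0.2,"rx":0,"ry":0,"rz":0},
  {"dx":0,"dy":0,"dz":-0.2,"rx":0,"ry":0,"rz":0},
  {"dx":0,"dy":0,"dz":-0.2,"rx":0,"ry":0,"rz":0},
  {"dx":0,"dy":0,"dz":-0.1,"rx":0,"ry":0,"rz":0},
  {"dx":0,"dy":0,"dz":-0.1,"rx":0,"ry":0,"rz":0},
  {"dx":0,"dy":0,"dz":0,"rx":0,"ry":0,"rz":0},
])

```text
t: 42.05
tcp_pos: [0.5338, 0.3398, 0.0447]
tool_rot: [0.088, 0.996, -0.0, -0.0]
force: [1.3, 0.1, -1.1]
finger_gap: 0.203
gripper_force: 24.5
```

Emit:
move_arm([
  {"dx":0,"dy":0,"dz":-0.06,"rx":0,"ry":0,"rz":0},
  {"dx":0,"dy":0,"dz":0,"rx":0,"ry":0,"rz":0},
  {"dx":0,"dy":0,"dz":0,"rx":0,"ry":0,"rz":0},
  {"dx":0,"dy":0,"dz":0,"rx":0,"ry":0,"rz":0},
  {"dx":0,"dy":0,"dz":0,"rx":0,"ry":0,"rz":0},
  {"dx":0,"dy":0,"dz":0,"rx":0,"ry":0,"rz":0},
  {"dx":0,"dy":0,"dz":0,"rx":0,"ry":0,"rz":0},
  {"dx":0,"dy":0,"dz":0,"rx":0,"ry":0,"rz":0},
  {"dx":0,"dy":0,"dz":0,"rx":0,"ry":0,"rz":0},
  {"dx":0,"dy":0,"dz":0,"rx":0,"ry":0,"rz":0},
])

```text
t: 43.3
tcp_pos: [0.5341, 0.34, 0.044]
tool_rot: [0.088, 0.996, 0.0, 0.0]
force: [-1.0, -0.5, 6.4]
finger_gap: 0.205
gripper_force: 24.8
```

Emit:
move_arm([
  {"dx":0,"dy":0,"dz":0,"rx":0,"ry":0,"rz":0},
  {"dx":0,"dy":0,"dz":0,"rx":0,"ry":0,"rz":0},
  {"dx":0,"dy":0,"dz":0,"rx":0,"ry":0,"rz":0},
  {"dx":0,"dy":0,"dz":0.3,"rx":0,"ry":0,"rz":0},
  {"dx":0,"dy":0,"dz":0.7,"rx":0,"ry":0,"rz":0},
  {"dx":0,"dy":0,"dz":1,"rx":0,"ry":0,"rz":0},
  {"dx":0,"dy":0,"dz":1,"rx":0,"ry":0,"rz":0},
  {"dx":0,"dy":0,"dz":1,"rx":0,"ry":0,"rz":0},
  {"dx":0,"dy":0,"dz":1,"rx":0,"ry":0,"rz":0},
  {"dx":0,"dy":0,"dz":1,"rx":0,"ry":0,"rz":0},
], claw=45)

```text
t: 44.55
tcp_pos: [0.534, 0.3399, 0.1958]
tool_rot: [0.088, 0.996, 0.0, 0.001]
force: [0.1, -0.1, -0.5]
finger_gap: 0.454
gripper_force: 0.0
```

```bash
python3 - <<'E'
from h import *
s=sensors.sense();print(s["tcp_pos"],s["finger_gap"])
m,b=snap("wrist","w9")
print("cell top exp",proj(m,[.534,.34,.073]))
cv2.imwrite("pics/v11.png",cv2.resize(b[60:300,220:440],None,fx=2,fy=2))
E
```

```text
[0.53395306 0.33991994 0.19576565] 0.4539401488755836
cell top exp [324.10705687 191.57855714]
```

View pics/v11.png

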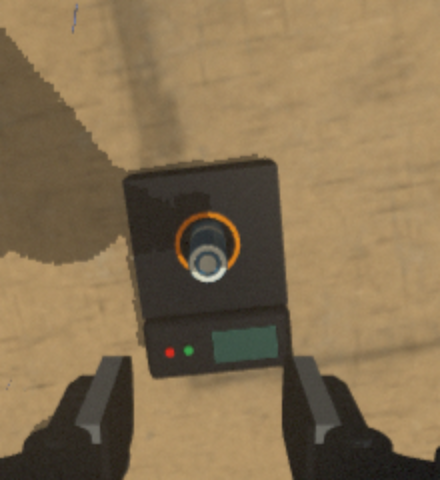

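The cell stands upright in the bay, its top at (323.5,191.5) against a predicted (324.1,191.6). Now back to the lid tab.

Emit:
move_arm([
  {"dx":0.33,"dy":-1,"dz":0.88,"rx":0,"ry":0,"rz":0},
  {"dx":0.33,"dy":-1,"dz":0.88,"rx":0,"ry":0,"rz":0},
  {"dx":0.33,"dy":-1,"dz":0.88,"rx":0,"ry":0,"rz":0},
  {"dx":0.33,"dy":-1,"dz":0.88,"rx":0,"ry":0,"rz":0},
  {"dx":0.33,"dy":-1,"dz":0.88,"rx":0,"ry":0,"rz":0},
  {"dx":0.33,"dy":-1,"dz":0,"rx":0,"ry":0,"rz":0},
  {"dx":0.33,"dy":-1,"dz":0,"rx":0,"ry":0,"rz":0},
  {"dx":0.33,"dy":-1,"dz":0,"rx":0,"ry":0,"rz":0},
  {"dx":0.33,"dy":-1,"dz":0,"rx":0,"ry":0,"rz":0},
  {"dx":0.33,"dy":-1,"dz":0,"rx":0,"ry":0,"rz":0},
], claw=52)

```text
t: 45.85
tcp_pos: [0.6163, 0.089, 0.3039]
tool_rot: [0.088, 0.996, 0.0, 0.0]
force: [-0.1, -0.1, -0.3]
finger_gap: 0.524
gripper_force: 0.0
```

Emit:
move_arm([
  {"dx":0.32,"dy":-0.98,"dz":0,"rx":0,"ry":0,"rz":0},
  {"dx":0.32,"dy":-0.98,"dz":0,"rx":0,"ry":0,"rz":0},
  {"dx":0.32,"dy":-0.98,"dz":0,"rx":0,"ry":0,"rz":0},
  {"dx":0.32,"dy":-0.98,"dz":0,"rx":0,"ry":0,"rz":0},
  {"dx":0.32,"dy":-0.98,"dz":0,"rx":0,"ry":0,"rz":0},
  {"dx":0,"dy":0,"dz":0,"rx":0,"ry":0,"rz":0},
  {"dx":0,"dy":0,"dz":0,"rx":0,"ry":0,"rz":0},
  {"dx":0,"dy":0,"dz":0,"rx":0,"ry":0,"rz":0},
  {"dx":0,"dy":0,"dz":0,"rx":0,"ry":0,"rz":0},
  {"dx":0,"dy":0,"dz":0,"rx":0,"ry":0,"rz":0},
])

```text
t: 47.1
tcp_pos: [0.6563, -0.0321, 0.3035]
tool_rot: [0.088, 0.996, 0.0, 0.0]
force: [0.1, 0.2, -0.3]
finger_gap: 0.519
gripper_force: 0.0
```

Emit:
move_arm([
  {"dx":0,"dy":0,"dz":-0.7,"rx":0,"ry":0,"rz":0},
  {"dx":0,"dy":0,"dz":-0.7,"rx":0,"ry":0,"rz":0},
  {"dx":0,"dy":0,"dz":-0.7,"rx":0,"ry":0,"rz":0},
  {"dx":0,"dy":0,"dz":-0.4,"rx":0,"ry":0,"rz":0},
  {"dx":0,"dy":0,"dz":0,"rx":0,"ry":0,"rz":0},
  {"dx":0,"dy":0,"dz":0,"rx":0,"ry":0,"rz":0},
  {"dx":0,"dy":0,"dz":0,"rx":0,"ry":0,"rz":0},
  {"dx":0,"dy":0,"dz":0,"rx":0,"ry":0,"rz":0},
  {"dx":0,"dy":0,"dz":0,"rx":0,"ry":0,"rz":0},
  {"dx":0,"dy":0,"dz":0,"rx":0,"ry":0,"rz":0},
])

```text
t: 48.35
tcp_pos: [0.6564, -0.0326, 0.241]
tool_rot: [0.088, 0.996, -0.0, 0.0]
force: [-0.1, -0.0, -0.8]
finger_gap: 0.52
gripper_force: 0.0
```

Emit:
move_arm([
  {"dx":0,"dy":0,"dz":0,"rx":0,"ry":0,"rz":0},
  {"dx":0,"dy":0,"dz":0,"rx":0,"ry":0,"rz":0},
  {"dx":0,"dy":0,"dz":0,"rx":0,"ry":0,"rz":0},
  {"dx":0,"dy":0,"dz":0,"rx":0,"ry":0,"rz":0},
  {"dx":0,"dy":0,"dz":0,"rx":0,"ry":0,"rz":0},
  {"dx":0,"dy":0,"dz":0,"rx":0,"ry":0,"rz":0},
  {"dx":0,"dy":0,"dz":0,"rx":0,"ry":0,"rz":0},
  {"dx":0,"dy":0,"dz":0,"rx":0,"ry":0,"rz":0},
  {"dx":0,"dy":0,"dz":0,"rx":0,"ry":0,"rz":0},
  {"dx":0,"dy":0,"dz":0,"rx":0,"ry":0,"rz":0},
], claw=0, newtons=20)

```text
t: 49.6
tcp_pos: [0.6563, -0.0328, 0.2409]
tool_rot: [0.088, 0.996, -0.0, 0.0]
force: [-0.8, -1.6, 1.4]
finger_gap: 0.279
gripper_force: 21.7
```

Tab regripped. Now the arc in reverse.

Emit:
move_arm([
  {"dx":-0.568,"dy":0.098,"dz":0.005,"rx":0,"ry":0,"rz":0},
  {"dx":-0.567,"dy":0.098,"dz":-0.042,"rx":0,"ry":0,"rz":0},
  {"dx":-0.561,"dy":0.097,"dz":-0.088,"rx":0,"ry":0,"rz":0},
  {"dx":-0.553,"dy":0.095,"dz":-0.134,"rx":0,"ry":0,"rz":0},
  {"dx":-0.54,"dy":0.093,"dz":-0.179,"rx":0,"ry":0,"rz":0},
  {"dx":-0.524,"dy":0.091,"dz":-0.223,"rx":0,"ry":0,"rz":0},
  {"dx":-0.505,"dy":0.087,"dz":-0.265,"rx":0,"ry":0,"rz":0},
  {"dx":-0.482,"dy":0.083,"dz":-0.305,"rx":0,"ry":0,"rz":0},
  {"dx":-0.456,"dy":0.079,"dz":-0.344,"rx":0,"ry":0,"rz":0},
  {"dx":-0.427,"dy":0.074,"dz":-0.38,"rx":0,"ry":0,"rz":0},
])

```text
t: 50.85
tcp_pos: [0.5268, -0.0102, 0.1924]
tool_rot: [0.088, 0.996, -0.0, 0.001]
force: [-1.2, -0.9, 2.5]
finger_gap: 0.277
gripper_force: 22.6
```

Emit:
move_arm([
  {"dx":-0.395,"dy":0.068,"dz":-0.414,"rx":0,"ry":0,"rz":0},
  {"dx":-0.361,"dy":0.062,"dz":-0.445,"rx":0,"ry":0,"rz":0},
  {"dx":-0.324,"dy":0.056,"dz":-0.473,"rx":0,"ry":0,"rz":0},
  {"dx":-0.286,"dy":0.049,"dz":-0.498,"rx":0,"ry":0,"rz":0},
  {"dx":-0.245,"dy":0.042,"dz":-0.52,"rx":0,"ry":0,"rz":0},
  {"dx":-0.203,"dy":0.035,"dz":-0.539,"rx":0,"ry":0,"rz":0},
  {"dx":-0.159,"dy":0.027,"dz":-0.554,"rx":0,"ry":0,"rz":0},
  {"dx":-0.114,"dy":0.02,"dz":-0.565,"rx":0,"ry":0,"rz":0},
  {"dx":-0.069,"dy":0.012,"dz":-0.5,"rx":0,"ry":0,"rz":0},
  {"dx":-0.023,"dy":0.004,"dz":-0.4,"rx":0,"ry":0,"rz":0},
])

```text
t: 52.1
tcp_pos: [0.4712, -0.0006, 0.0683]
tool_rot: [0.088, 0.996, 0.0, -0.001]
force: [-2.5, -0.3, 1.9]
finger_gap: 0.274
gripper_force: 22.1
```

Emit:
move_arm([
  {"dx":0,"dy":0,"dz":-0.1,"rx":0,"ry":0,"rz":0},
  {"dx":0,"dy":0,"dz":-0.1,"rx":0,"ry":0,"rz":0},
  {"dx":0,"dy":0,"dz":-0.05,"rx":0,"ry":0,"rz":0},
  {"dx":0,"dy":0,"dz":-0.03,"rx":0,"ry":0,"rz":0},
  {"dx":0,"dy":0,"dz":0,"rx":0,"ry":0,"rz":0},
  {"dx":0,"dy":0,"dz":0,"rx":0,"ry":0,"rz":0},
  {"dx":0,"dy":0,"dz":0,"rx":0,"ry":0,"rz":0},
  {"dx":0,"dy":0,"dz":0,"rx":0,"ry":0,"rz":0},
  {"dx":0,"dy":0,"dz":0,"rx":0,"ry":0,"rz":0},
  {"dx":0,"dy":0,"dz":0,"rx":0,"ry":0,"rz":0},
])

```text
t: 53.35
tcp_pos: [0.4712, -0.0005, 0.0633]
tool_rot: [0.088, 0.996, 0.0, -0.001]
force: [-5.6, -0.1, 10.7]
finger_gap: 0.274
gripper_force: 23.1
```

Emit:
move_arm([
  {"dx":0,"dy":0,"dz":0,"rx":0,"ry":0,"rz":0},
  {"dx":0,"dy":0,"dz":0,"rx":0,"ry":0,"rz":0},
  {"dx":0,"dy":0,"dz":0,"rx":0,"ry":0,"rz":0},
  {"dx":0,"dy":0,"dz":0,"rx":0,"ry":0,"rz":0},
  {"dx":0,"dy":0,"dz":0.3,"rx":0,"ry":0,"rz":0},
  {"dx":0,"dy":0,"dz":0.7,"rx":0,"ry":0,"rz":0},
  {"dx":0,"dy":0,"dz":1,"rx":0,"ry":0,"rz":0},
  {"dx":0,"dy":0,"dz":1,"rx":0,"ry":0,"rz":0},
  {"dx":0,"dy":0,"dz":1,"rx":0,"ry":0,"rz":0},
  {"dx":0,"dy":0,"dz":1,"rx":0,"ry":0,"rz":0},
], claw=60)

```text
t: 54.6
tcp_pos: [0.4721, -0.0008, 0.1886]
tool_rot: [0.088, 0.996, -0.0, 0.0]
force: [0.3, -1.2, 0.3]
finger_gap: 0.599
gripper_force: 0.0
```

Emit:
move_arm([
  {"dx":0.124,"dy":-1,"dz":0,"rx":0,"ry":0,"rz":-0.283},
  {"dx":0.124,"dy":-1,"dz":0,"rx":0,"ry":0,"rz":-0.283},
  {"dx":0.124,"dy":-1,"dz":0,"rx":0,"ry":0,"rz":-0.283},
  {"dx":0.124,"dy":-1,"dz":0,"rx":0,"ry":0,"rz":-0.283},
  {"dx":0.124,"dy":-1,"dz":0,"rx":0,"ry":0,"rz":-0.283},
  {"dx":0.124,"dy":-1,"dz":0,"rx":0,"ry":0,"rz":-0.283},
  {"dx":0.124,"dy":-1,"dz":0,"rx":0,"ry":0,"rz":-0.283},
  {"dx":0.124,"dy":-1,"dz":0,"rx":0,"ry":0,"rz":-0.283},
  {"dx":0.124,"dy":-1,"dz":0,"rx":0,"ry":0,"rz":-0.283},
  {"dx":0.124,"dy":-1,"dz":0,"rx":0,"ry":0,"rz":-0.283},
], claw=100)

```text
t: 55.85
tcp_pos: [0.5032, -0.2516, 0.1877]
tool_rot: [0.739, 0.674, 0.0, 0.0]
force: [0.4, -1.0, -0.4]
finger_gap: 0.999
gripper_force: 0.0
```

```bash
python3 - <<'E'
from h import *
s=sensors.sense();print(s["tcp_pos"],s["tool_rot"])
m,im=snap("scene","s10");im0=cv2.imread("pics/s4.png");i0=cv2.imread("pics/scene0.png")
for i in(i0,im0,im):
    c=blob(i,(5,180,100),(16,255,255),(250,180,300,220))[0];print("tab",c[:,0].mean(0),c[:,0].min(0),c[:,0].max(0))
# lid edge shift vs shut picture: phase correlation on store patch
A=[cv2.cvtColor(i[205:260,275:350],cv2.COLOR_BGR2GRAY).astype(np.float32) for i in(im0,im)]
print(cv2.phaseCorrelate(*A),np.abs(A[0]-A[1]).mean())
E
```

```text
[ 0.50317611 -0.2515865   0.18765402] [7.38895638e-01 6.73819882e-01 4.09035071e-05 3.52440059e-05]
tab [272.71428571 205.17142857] [265 201] [280 209]
tab [272.68571429 205.22857143] [265 201] [280 209]
tab [272.71428571 205.22857143] [265 201] [280 209]
((0.5323554679490314, 0.12902992811737235), 0.7255465638902452) 6.186182
```

The tab is at the same pixel as at the start (272.7, 205.2), so the lid is shut. Next, pick up the tape measure.

Emit:
move_arm([
  {"dx":-0.04,"dy":-0.84,"dz":0,"rx":0,"ry":0,"rz":0},
  {"dx":0,"dy":0,"dz":0,"rx":0,"ry":0,"rz":0},
  {"dx":0,"dy":0,"dz":-1,"rx":0,"ry":0,"rz":0},
  {"dx":0,"dy":0,"dz":-1,"rx":0,"ry":0,"rz":0},
  {"dx":0,"dy":0,"dz":-1,"rx":0,"ry":0,"rz":0},
  {"dx":0,"dy":0,"dz":-1,"rx":0,"ry":0,"rz":0},
  {"dx":0,"dy":0,"dz":-1,"rx":0,"ry":0,"rz":0},
  {"dx":0,"dy":0,"dz":-0.9,"rx":0,"ry":0,"rz":0},
  {"dx":0,"dy":0,"dz":-0.66,"rx":0,"ry":0,"rz":0},
  {"dx":0,"dy":0,"dz":0,"rx":0,"ry":0,"rz":0},
])

```text
t: 57.15
tcp_pos: [0.5015, -0.2709, 0.0222]
tool_rot: [0.737, 0.676, -0.0, -0.001]
force: [0.5, 0.4, 0.5]
finger_gap: 1.003
gripper_force: 0.0
```

Emit:
move_arm([
  {"dx":0,"dy":0,"dz":0,"rx":0,"ry":0,"rz":0},
  {"dx":0,"dy":0,"dz":0,"rx":0,"ry":0,"rz":0},
  {"dx":0,"dy":0,"dz":0,"rx":0,"ry":0,"rz":0},
  {"dx":0,"dy":0,"dz":0,"rx":0,"ry":0,"rz":0},
  {"dx":0,"dy":0,"dz":0,"rx":0,"ry":0,"rz":0},
  {"dx":0,"dy":0,"dz":0,"rx":0,"ry":0,"rz":0},
  {"dx":0,"dy":0,"dz":0,"rx":0,"ry":0,"rz":0},
  {"dx":0,"dy":0,"dz":0,"rx":0,"ry":0,"rz":0},
  {"dx":0,"dy":0,"dz":0,"rx":0,"ry":0,"rz":0},
  {"dx":0,"dy":0,"dz":0,"rx":0,"ry":0,"rz":0},
], claw=0, newtons=30)

```text
t: 58.4
tcp_pos: [0.5026, -0.2722, 0.024]
tool_rot: [0.737, 0.676, 0.0, 0.001]
force: [-0.6, -0.1, 6.4]
finger_gap: 0.348
gripper_force: 34.5
```

Emit:
move_arm([
  {"dx":0,"dy":0,"dz":1,"rx":0,"ry":0,"rz":0},
  {"dx":0,"dy":0,"dz":1,"rx":0,"ry":0,"rz":0},
  {"dx":0,"dy":0,"dz":1,"rx":0,"ry":0,"rz":0},
  {"dx":0,"dy":0,"dz":1,"rx":0,"ry":0,"rz":0},
  {"dx":0.36,"dy":1,"dz":1,"rx":0,"ry":0,"rz":0},
  {"dx":0.36,"dy":1,"dz":1,"rx":0,"ry":0,"rz":0},
  {"dx":0.36,"dy":1,"dz":1,"rx":0,"ry":0,"rz":0},
  {"dx":0.36,"dy":1,"dz":0,"rx":0,"ry":0,"rz":0},
  {"dx":0.36,"dy":1,"dz":0,"rx":0,"ry":0,"rz":0},
  {"dx":0.36,"dy":1,"dz":0,"rx":0,"ry":0,"rz":0},
])

```text
t: 59.65
tcp_pos: [0.5558, -0.1208, 0.1975]
tool_rot: [0.737, 0.676, -0.0, -0.001]
force: [-0.4, 0.9, -2.7]
finger_gap: 0.345
gripper_force: 33.6
```

Emit:
move_arm([
  {"dx":0.37,"dy":1,"dz":0,"rx":0,"ry":0,"rz":0},
  {"dx":0.37,"dy":1,"dz":0,"rx":0,"ry":0,"rz":0},
  {"dx":0.37,"dy":1,"dz":0,"rx":0,"ry":0,"rz":0},
  {"dx":0.37,"dy":1,"dz":0,"rx":0,"ry":0,"rz":0},
  {"dx":0.37,"dy":1,"dz":0,"rx":0,"ry":0,"rz":0},
  {"dx":0.37,"dy":1,"dz":0,"rx":0,"ry":0,"rz":0},
  {"dx":0.05,"dy":0.19,"dz":0,"rx":0,"ry":0,"rz":0},
  {"dx":0,"dy":0,"dz":-1,"rx":0,"ry":0,"rz":0},
  {"dx":0,"dy":0,"dz":-1,"rx":0,"ry":0,"rz":0},
  {"dx":0,"dy":0,"dz":-0.8,"rx":0,"ry":0,"rz":0},
])

```text
t: 60.9
tcp_pos: [0.6118, 0.032, 0.1268]
tool_rot: [0.737, 0.676, -0.001, -0.001]
force: [0.3, 0.5, -2.0]
finger_gap: 0.346
gripper_force: 33.6
```

Emit:
move_arm([
  {"dx":0,"dy":0,"dz":-0.3,"rx":0,"ry":0,"rz":0},
  {"dx":0,"dy":0,"dz":-0.2,"rx":0,"ry":0,"rz":0},
  {"dx":0,"dy":0,"dz":-0.2,"rx":0,"ry":0,"rz":0},
  {"dx":0,"dy":0,"dz":-0.1,"rx":0,"ry":0,"rz":0},
  {"dx":0,"dy":0,"dz":0,"rx":0,"ry":0,"rz":0},
  {"dx":0,"dy":0,"dz":0,"rx":0,"ry":0,"rz":0},
  {"dx":0,"dy":0,"dz":0,"rx":0,"ry":0,"rz":0},
  {"dx":0,"dy":0,"dz":0,"rx":0,"ry":0,"rz":0},
  {"dx":0,"dy":0,"dz":0,"rx":0,"ry":0,"rz":0},
  {"dx":0,"dy":0,"dz":0,"rx":0,"ry":0,"rz":0},
])

```text
t: 62.15
tcp_pos: [0.613, 0.0328, 0.1082]
tool_rot: [0.737, 0.676, -0.0, -0.0]
force: [-0.8, 0.7, -2.6]
finger_gap: 0.353
gripper_force: 33.5
```

Emit:
move_arm([
  {"dx":0,"dy":0,"dz":-0.04,"rx":0,"ry":0,"rz":0},
  {"dx":0,"dy":0,"dz":-0.03,"rx":0,"ry":0,"rz":0},
  {"dx":0,"dy":0,"dz":0,"rx":0,"ry":0,"rz":0},
  {"dx":0,"dy":0,"dz":0,"rx":0,"ry":0,"rz":0},
  {"dx":0,"dy":0,"dz":0,"rx":0,"ry":0,"rz":0},
  {"dx":0,"dy":0,"dz":0,"rx":0,"ry":0,"rz":0},
  {"dx":0,"dy":0,"dz":0,"rx":0,"ry":0,"rz":0},
  {"dx":0,"dy":0,"dz":0,"rx":0,"ry":0,"rz":0},
  {"dx":0,"dy":0,"dz":0,"rx":0,"ry":0,"rz":0},
  {"dx":0,"dy":0,"dz":0,"rx":0,"ry":0,"rz":0},
])

```text
t: 63.4
tcp_pos: [0.6131, 0.0328, 0.107]
tool_rot: [0.737, 0.676, 0.0, 0.0]
force: [-1.8, 0.0, 4.3]
finger_gap: 0.346
gripper_force: 34.4
```

Emit:
move_arm([
  {"dx":0,"dy":0,"dz":0,"rx":0,"ry":0,"rz":0},
  {"dx":0,"dy":0,"dz":0,"rx":0,"ry":0,"rz":0},
  {"dx":0,"dy":0,"dz":0,"rx":0,"ry":0,"rz":0},
  {"dx":0,"dy":0,"dz":0,"rx":0,"ry":0,"rz":0},
  {"dx":0,"dy":0,"dz":0,"rx":0,"ry":0,"rz":0},
  {"dx":0,"dy":0,"dz":0,"rx":0,"ry":0,"rz":0},
  {"dx":0,"dy":0,"dz":0.5,"rx":0,"ry":0,"rz":0},
  {"dx":0,"dy":0,"dz":1,"rx":0,"ry":0,"rz":0},
  {"dx":0,"dy":0,"dz":1,"rx":0,"ry":0,"rz":0},
  {"dx":0,"dy":0,"dz":1,"rx":0,"ry":0,"rz":0},
], claw=100)

```text
t: 64.65
tcp_pos: [0.6132, 0.0328, 0.1958]
tool_rot: [0.737, 0.676, 0.0, 0.0]
force: [1.0, 0.6, 0.0]
finger_gap: 0.999
gripper_force: 0.0
```

Emit:
move_arm([
  {"dx":-0.23,"dy":-1,"dz":0,"rx":0,"ry":0,"rz":-0.0173},
  {"dx":-0.23,"dy":-1,"dz":0,"rx":0,"ry":0,"rz":-0.0173},
  {"dx":-0.23,"dy":-1,"dz":0,"rx":0,"ry":0,"rz":-0.0173},
  {"dx":-0.23,"dy":-1,"dz":0,"rx":0,"ry":0,"rz":-0.0173},
  {"dx":-0.23,"dy":-1,"dz":0,"rx":0,"ry":0,"rz":-0.0173},
  {"dx":-0.23,"dy":-1,"dz":0,"rx":0,"ry":0,"rz":-0.0173},
  {"dx":-0.23,"dy":-1,"dz":0,"rx":0,"ry":0,"rz":-0.0173},
  {"dx":-0.23,"dy":-1,"dz":0,"rx":0,"ry":0,"rz":-0.0173},
  {"dx":-0.23,"dy":-1,"dz":0,"rx":0,"ry":0,"rz":-0.0173},
  {"dx":-0.23,"dy":-1,"dz":0,"rx":0,"ry":0,"rz":-0.0173},
])

```text
t: 65.9
tcp_pos: [0.5555, -0.2181, 0.1951]
tool_rot: [0.767, 0.641, 0.0, 0.001]
force: [-0.3, -0.2, -0.6]
finger_gap: 0.996
gripper_force: 0.0
```

Emit:
move_arm([
  {"dx":-0.23,"dy":-1,"dz":0,"rx":0,"ry":0,"rz":0},
  {"dx":-0.23,"dy":-1,"dz":0,"rx":0,"ry":0,"rz":0},
  {"dx":-0.23,"dy":-1,"dz":0,"rx":0,"ry":0,"rz":0},
  {"dx":-0.23,"dy":-1,"dz":0,"rx":0,"ry":0,"rz":0},
  {"dx":-0.23,"dy":-1,"dz":0,"rx":0,"ry":0,"rz":0},
  {"dx":-0.14,"dy":-0.72,"dz":0,"rx":0,"ry":0,"rz":0},
  {"dx":0,"dy":0,"dz":0,"rx":0,"ry":0,"rz":0},
  {"dx":0,"dy":0,"dz":-1,"rx":0,"ry":0,"rz":0},
  {"dx":0,"dy":0,"dz":-1,"rx":0,"ry":0,"rz":0},
  {"dx":0,"dy":0,"dz":-1,"rx":0,"ry":0,"rz":0},
])

```text
t: 67.15
tcp_pos: [0.5236, -0.3589, 0.1184]
tool_rot: [0.767, 0.642, 0.0, -0.0]
force: [0.9, -0.6, 0.3]
finger_gap: 0.999
gripper_force: 0.0
```

Emit:
move_arm([
  {"dx":0,"dy":0,"dz":-1,"rx":0,"ry":0,"rz":0},
  {"dx":0,"dy":0,"dz":-1,"rx":0,"ry":0,"rz":0},
  {"dx":0,"dy":0,"dz":-0.9,"rx":0,"ry":0,"rz":0},
  {"dx":0,"dy":0,"dz":-0.65,"rx":0,"ry":0,"rz":0},
  {"dx":0,"dy":0,"dz":0,"rx":0,"ry":0,"rz":0},
  {"dx":0,"dy":0,"dz":0,"rx":0,"ry":0,"rz":0},
  {"dx":0,"dy":0,"dz":0,"rx":0,"ry":0,"rz":0},
  {"dx":0,"dy":0,"dz":0,"rx":0,"ry":0,"rz":0},
  {"dx":0,"dy":0,"dz":0,"rx":0,"ry":0,"rz":0},
  {"dx":0,"dy":0,"dz":0,"rx":0,"ry":0,"rz":0},
])

```text
t: 68.4
tcp_pos: [0.5233, -0.3602, 0.0304]
tool_rot: [0.767, 0.642, 0.0, 0.0]
force: [-1.4, 0.3, 0.2]
finger_gap: 0.999
gripper_force: 0.0
```

Emit:
move_arm([
  {"dx":0,"dy":0,"dz":0,"rx":0,"ry":0,"rz":0},
  {"dx":0,"dy":0,"dz":0,"rx":0,"ry":0,"rz":0},
  {"dx":0,"dy":0,"dz":0,"rx":0,"ry":0,"rz":0},
  {"dx":0,"dy":0,"dz":0,"rx":0,"ry":0,"rz":0},
  {"dx":0,"dy":0,"dz":0,"rx":0,"ry":0,"rz":0},
  {"dx":0,"dy":0,"dz":0,"rx":0,"ry":0,"rz":0},
  {"dx":0,"dy":0,"dz":0,"rx":0,"ry":0,"rz":0},
  {"dx":0,"dy":0,"dz":0,"rx":0,"ry":0,"rz":0},
  {"dx":0,"dy":0,"dz":0,"rx":0,"ry":0,"rz":0},
  {"dx":0,"dy":0,"dz":0,"rx":0,"ry":0,"rz":0},
], claw=0, newtons=25)

```text
t: 69.65
tcp_pos: [0.5233, -0.3603, 0.0303]
tool_rot: [0.767, 0.642, 0.0, 0.0]
force: [0.8, -0.7, 1.2]
finger_gap: 0.465
gripper_force: 25.9
```

Emit:
move_arm([
  {"dx":0,"dy":0,"dz":1,"rx":0,"ry":0,"rz":0},
  {"dx":0,"dy":0,"dz":1,"rx":0,"ry":0,"rz":0},
  {"dx":0,"dy":0,"dz":1,"rx":0,"ry":0,"rz":0},
  {"dx":0,"dy":0,"dz":1,"rx":0,"ry":0,"rz":0},
  {"dx":0.25,"dy":1,"dz":1,"rx":0,"ry":0,"rz":0},
  {"dx":0.25,"dy":1,"dz":1,"rx":0,"ry":0,"rz":0},
  {"dx":0.25,"dy":1,"dz":1,"rx":0,"ry":0,"rz":0},
  {"dx":0.25,"dy":1,"dz":0,"rx":0,"ry":0,"rz":0},
  {"dx":0.25,"dy":1,"dz":0,"rx":0,"ry":0,"rz":0},
  {"dx":0.25,"dy":1,"dz":0,"rx":0,"ry":0,"rz":0},
])

```text
t: 70.9
tcp_pos: [0.5602, -0.2089, 0.2047]
tool_rot: [0.767, 0.642, -0.0, -0.001]
force: [-1.2, -0.3, -1.2]
finger_gap: 0.464
gripper_force: 25.7
```

Emit:
move_arm([
  {"dx":0.25,"dy":1,"dz":0,"rx":0,"ry":0,"rz":0},
  {"dx":0.25,"dy":1,"dz":0,"rx":0,"ry":0,"rz":0},
  {"dx":0.25,"dy":1,"dz":0,"rx":0,"ry":0,"rz":0},
  {"dx":0.25,"dy":1,"dz":0,"rx":0,"ry":0,"rz":0},
  {"dx":0.25,"dy":1,"dz":0,"rx":0,"ry":0,"rz":0},
  {"dx":0.09,"dy":0.46,"dz":0,"rx":0,"ry":0,"rz":0},
  {"dx":0,"dy":0,"dz":0,"rx":0,"ry":0,"rz":0},
  {"dx":0,"dy":0,"dz":-1,"rx":0,"ry":0,"rz":0},
  {"dx":0,"dy":0,"dz":-1,"rx":0,"ry":0,"rz":0},
  {"dx":0,"dy":0,"dz":-0.9,"rx":0,"ry":0,"rz":0},
])

```text
t: 72.15
tcp_pos: [0.5939, -0.075, 0.1319]
tool_rot: [0.767, 0.641, -0.0, 0.0]
force: [-0.5, -0.4, -0.1]
finger_gap: 0.469
gripper_force: 25.7
```

Emit:
move_arm([
  {"dx":0,"dy":0,"dz":-0.3,"rx":0,"ry":0,"rz":0},
  {"dx":0,"dy":0,"dz":-0.2,"rx":0,"ry":0,"rz":0},
  {"dx":0,"dy":0,"dz":-0.1,"rx":0,"ry":0,"rz":0},
  {"dx":0,"dy":0,"dz":-0.1,"rx":0,"ry":0,"rz":0},
  {"dx":0,"dy":0,"dz":-0.04,"rx":0,"ry":0,"rz":0},
  {"dx":0,"dy":0,"dz":0,"rx":0,"ry":0,"rz":0},
  {"dx":0,"dy":0,"dz":0,"rx":0,"ry":0,"rz":0},
  {"dx":0,"dy":0,"dz":0,"rx":0,"ry":0,"rz":0},
  {"dx":0,"dy":0,"dz":0,"rx":0,"ry":0,"rz":0},
  {"dx":0,"dy":0,"dz":0,"rx":0,"ry":0,"rz":0},
])

```text
t: 73.4
tcp_pos: [0.5943, -0.0737, 0.1143]
tool_rot: [0.767, 0.642, -0.0, -0.0]
force: [0.0, -0.1, -0.8]
finger_gap: 0.469
gripper_force: 25.7
```

Emit:
move_arm([
  {"dx":0,"dy":0,"dz":-0.03,"rx":0,"ry":0,"rz":0},
  {"dx":0,"dy":0,"dz":-0.03,"rx":0,"ry":0,"rz":0},
  {"dx":0,"dy":0,"dz":0,"rx":0,"ry":0,"rz":0},
  {"dx":0,"dy":0,"dz":0,"rx":0,"ry":0,"rz":0},
  {"dx":0,"dy":0,"dz":0,"rx":0,"ry":0,"rz":0},
  {"dx":0,"dy":0,"dz":0,"rx":0,"ry":0,"rz":0},
  {"dx":0,"dy":0,"dz":0,"rx":0,"ry":0,"rz":0},
  {"dx":0,"dy":0,"dz":0,"rx":0,"ry":0,"rz":0},
  {"dx":0,"dy":0,"dz":0,"rx":0,"ry":0,"rz":0},
  {"dx":0,"dy":0,"dz":0,"rx":0,"ry":0,"rz":0},
])

```text
t: 74.65
tcp_pos: [0.5943, -0.0737, 0.1132]
tool_rot: [0.767, 0.642, 0.0, 0.0]
force: [-1.9, 0.7, 5.8]
finger_gap: 0.469
gripper_force: 26.3
```

Emit:
move_arm([
  {"dx":0,"dy":0,"dz":0,"rx":0,"ry":0,"rz":0},
  {"dx":0,"dy":0,"dz":0,"rx":0,"ry":0,"rz":0},
  {"dx":0,"dy":0,"dz":0,"rx":0,"ry":0,"rz":0},
  {"dx":0,"dy":0,"dz":0,"rx":0,"ry":0,"rz":0},
  {"dx":0,"dy":0,"dz":0,"rx":0,"ry":0,"rz":0},
  {"dx":0,"dy":0,"dz":0,"rx":0,"ry":0,"rz":0},
  {"dx":0,"dy":0,"dz":0.5,"rx":0,"ry":0,"rz":0},
  {"dx":0,"dy":0,"dz":1,"rx":0,"ry":0,"rz":0},
  {"dx":0,"dy":0,"dz":1,"rx":0,"ry":0,"rz":0},
  {"dx":0,"dy":0,"dz":1,"rx":0,"ry":0,"rz":0},
], claw=100)

```text
t: 75.9
tcp_pos: [0.5944, -0.0737, 0.202]
tool_rot: [0.767, 0.642, 0.0, 0.0]
force: [0.3, 0.3, 0.1]
finger_gap: 0.998
gripper_force: 0.0
```

Emit:
move_arm([
  {"dx":0.3,"dy":0.3,"dz":0.9,"rx":0,"ry":0,"rz":0.333},
  {"dx":0.3,"dy":0.3,"dz":0.9,"rx":0,"ry":0,"rz":0.333},
  {"dx":0.3,"dy":0.3,"dz":0.9,"rx":0,"ry":0,"rz":0.333},
  {"dx":0.3,"dy":0.3,"dz":0.9,"rx":0,"ry":0,"rz":0.333},
  {"dx":0.3,"dy":0.3,"dz":0.9,"rx":0,"ry":0,"rz":0.333},
  {"dx":0.3,"dy":0.3,"dz":0.9,"rx":0,"ry":0,"rz":0.333},
  {"dx":0.3,"dy":0.3,"dz":0.9,"rx":0,"ry":0,"rz":0.333},
  {"dx":0.3,"dy":0.3,"dz":0.9,"rx":0,"ry":0,"rz":0.333},
  {"dx":0.3,"dy":0.3,"dz":0.9,"rx":0,"ry":0,"rz":0.333},
  {"dx":0.2,"dy":0.3,"dz":0.5,"rx":0,"ry":0,"rz":0.333},
])

```text
t: 77.15
tcp_pos: [0.6671, 0.0016, 0.4179]
tool_rot: [-0.0, 1.0, -0.0, 0.002]
force: [0.1, -0.0, -0.7]
finger_gap: 1.0
gripper_force: 0.0
```

```bash
python3 - <<'E'
from h import *
import pickle
np.set_printoptions(precision=4,suppress=True)
s=sensors.sense();print(s["t"],s["tcp_pos"],s["tool_rot"])
m,im=snap("wrist","w11");n,sc=snap("scene","s11")
m0=pickle.load(open("w2.pkl","rb"));i0=cv2.imread("pics/w2.png")
for mm,i in((m0,i0),(m,im)):
    p=proj(mm,[.613,.032,.146]).astype(int)
    c=blob(i,(20,150,80),(33,255,255),(p[0]-45,max(p[1]-35,0),p[0]+45,p[1]+35))[0]
    P=np.array([onz(mm,q,.146) for q in c[:,0]])*1000;print("tape",cv2.minAreaRect(P.astype(np.float32)))
    p=proj(mm,[.5943,-.0736,.158]).astype(int)
    c=blob(i,(8,60,50),(20,200,200),(p[0]-28,max(p[1]-28,0),p[0]+28,p[1]+28))[0]
    P=np.array([onz(mm,q,.158) for q in c[:,0]])*1000;print("strip",cv2.minAreaRect(P.astype(np.float32)))
a=cv2.imread("pics/scene0.png")
for nm,i in(("0",a),("1",sc)):
    c=blob(i,(20,150,80),(33,255,255),(290,155,330,195))[0];print("scene tape",cv2.boundingRect(c),c[:,0].mean(0))
    c=blob(i,(5,180,100),(16,255,255),(250,180,300,220))[0];print("tab",c[:,0].mean(0))
cv2.imwrite("pics/v12.png",np.vstack([cv2.resize(im[0:220],(640,220)),np.hstack([cv2.resize(k[130:260,200:360],(320,260)) for k in(a,sc)])]))
E
```

```text
77.15 [0.6671 0.0016 0.4179] [-0.0005  1.     -0.0003  0.0016]
tape ((612.6720581054688, 30.2954158782959), (61.49814224243164, 29.81294822692871), 84.98592376708984)
strip ((595.3050537109375, -75.80340576171875), (23.081348419189453, 44.38821792602539), 76.27764129638672)
tape ((612.427978515625, 30.36385154724121), (61.58240509033203, 29.246305465698242), 85.07254028320312)
strip ((595.8446655273438, -75.69558715820312), (22.61843490600586, 42.47505187988281), 78.05442810058594)
scene tape (301, 162, 17, 27) [309.7302 173.6508]
tab [272.7143 205.1714]
scene tape (301, 162, 17, 27) [309.7778 173.8571]
tab [272.7143 205.2   ]
```

View pics/v12.png

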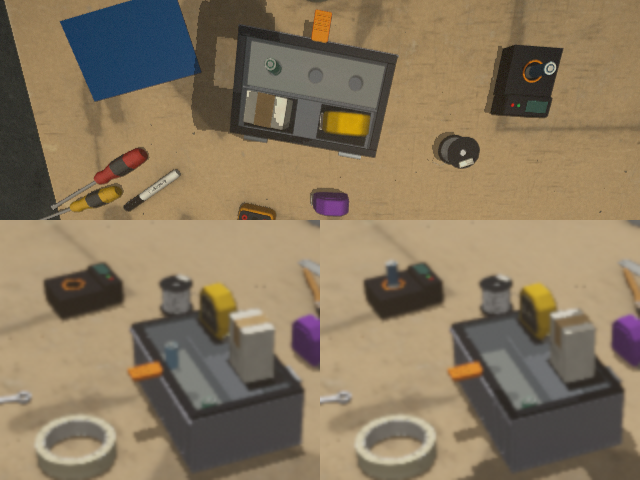

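The final picture shows the tape at (345,123) and the carton at (267,110) within 1 mm of where they started. The lid is shut, with the tab at the same pixel. The cell stands in the charger at (545,68), and the green cell and reel haven't moved. Handing in.

```bash
python3 -c "
from station import order
print(order.sign_off())"
```

```text
the job is handed in; nothing more can be done
None
```

The job is done and handed in at about 77 s: the blue cell stands in the charger bay, the lid is shut, the tape measure and carton are back upright within 1 mm of where they stood, and the green cell and solder reel were not touched.

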